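# Press the ballast weight home in a wooden toy wagon

### The arm

A 6-joint arm with a two-finger parallel gripper is mounted at the origin on the work surface. World frame = base frame: x ahead of the robot, y to its left, z up, the work surface at z = 0. Lengths are in m, angles in rad, forces in N, time in s.
With the tool pointing down it reaches from about 0.35 to 0.975 m from the base axis. Payload 4.9 kg.
Tool frame: the origin (TCP) lies at the very end of the fingers, on their centre line; the grasp point (between the pads) lies 19 mm behind it; z points along the fingers, y is the line along which they close (so a half turn about z gives the same grasp; the last joint's range is limited). The gripper opens to 85 mm and grips with 20 to 120 N. Pads are 22 mm wide; open, the fingers measure 114 mm over their backs; the gripper's body (76 mm by 85 mm) begins 54 mm behind the grasp point. The pads swing forward as they close: fully open they stand 13 mm farther back than shut.
Start: joints at [1.172, 0.053, 1.613, -0, 1.476, -0.119], TCP at [0.173, 0.601, 0.231] pointing down, gripper open.
Joint ranges: [-3.01, 3.01], [-1.01, 2.22], [0.06, 2.58], [-1.02, 4.17], [0.09, 2.62], [-3.14, 3.14]. Speed limits (rad/s): [2.57, 2.57, 3.14, 3.14, 3.14, 3.14].

### API

Orientations are given as a unit quaternion [w, x, y, z].
In Python, from plant import manip gives the robot as it stands.
- The arm moves only by the tool play_rows, never from a script. Its argument "series" is a list that holds one entry, the list of rows, each a list of 7 numbers: the shift along the world's x, y, z in m, then the turn, a rotation vector about the world's x, y, z in degrees, then the opening, from 0 (shut) to 1 (fully open). In form: [[[dx, dy, dz, rx, ry, rz, grip], ...]]. A call has 1 to 10 rows; each row shifts and turns the commanded pose from where the row before left it; what a row does not reach is not made up. A row lasts 1/10 s, in which the tool goes at most 50 mm and 8.59 degrees, less where a joint would pass 70% of its speed; a pose out of reach is approached as far as the arm can. A call with a gripper value outside its range is refused whole. The fingers move at their own pace and stop on an object; the grip force is fixed at half the most. Time passes only in rows, so rows that do not move let the fingers close. It gives the time, the measured TCP pose, the force, the opening and the grip force at its end, in the units of the state.
- manip.state(): the state, without advancing time (a new reading comes with each control period).
- manip.grab_frame(name): name is "scene" or "top"; returns a dict with "frame" (384x512x3 uint8, blue, green, red), "mtx" (3x3 intrinsics, pixels), "R" (3x3) and "t" (3): a world point X has camera coordinates R X + t. Camera axes: x right, y down, z forward; pixel columns grow to the right and rows downward; lengths in m; the calibration is good to about 2 mm. A picture is of the moment at which its call begins. There is no depth.
- manip.job_done(): hands the job in; it is judged then, once.
The state is a dict: "time": time; "joint_pos": joint angles; "joint_vel": joint speeds; "joint_efforts": joint torques, N m; "tool_pos": TCP position; "tool_rot": TCP orientation; "contact_force": force on the tool from outside, world axes, zero at the start; "ft_torque": the same for the moment, N m; "gripper_width": opening from 0.0 (shut) to 1.0 (fully open); "grasp_force": force on a finger pad.
Only numpy, scipy, OpenCV 4.12 (cv2) and the standard library are available. Lean on these libraries where they do the work, as an engineer would, in place of code of your own. Each camera call takes 0.05 s, during which the arm holds its last target. There are 200 camera calls.

### The job

The steel ballast weight under the wooden toy wagon is only started in its pocket. Turn the wagon over so that it lies wheels up on the arbor press, the end nearer the weight pushed back against the press column so that the weight is squarely under the ram, then swing the lever down to its stop so that the press drives the weight in flush, and let the lever come fully back up. Do not push the weight in with the fingers, leave the wagon lying there wheels up, and leave the other things on the counter where they are.

Things in the scene. Friction and masses are not known exactly. Their poses are not given: they have to be found in the camera images.
- wagon: loose wooden flat wagon, light wood, 180 (x) x 56 (y) x 48 mm (z), 0.3 to 0.45 kg, standing on its wheels at the start, +x end roughly towards the robot; balances near its middle. Origin: middle of length and width, at the bottom of the wheels; z points from wheels to deck (down once turned over). The +x end is nearer the weight: a dark dowel hole, 16 mm, shows in the deck's top at x = 68 mm
- deck_middle (a point): centre of the wagon's deck, 34 mm above the wagon's origin: a solid slab 180 x 56 x 28 mm (wagon z = 20 to 48 mm), flat sides and top, good to grip across its 56 mm anywhere along it. At each end a beam 14 mm long, 56 mm wide reaches from the deck's top to wagon z = 10 mm; the ends are flat and square, 38 mm deep, so the wagon stands upright on either one
- wheels_middle (a point): point midway between the four wheels, wagon z = 15 mm. Wheels 30 mm across and 10 mm wide, under the deck at wagon x = -62 and +62 mm, y = 13 to 23 mm either side; they turn stiffly, so the wagon hardly rolls
- weight_face (a point): centre of the outer face of the weight, a steel slug 28 mm across in the underside of the wagon, at x = 20 mm, y = 0 of the wagon; at the start it stands 7 mm proud of the underside (wagon z = 13 mm; the underside is at z = 20 mm). It is 70 mm from the wagon's +x end
- weight (a joint): how far the weight has been pressed in, m: 0 as it starts (7 mm proud), 0.007 flush and bottomed. It takes about 40 N on the weight to move it, and it stays where it is left
- press: fixed bench arbor press, grey cast iron and bare steel. Origin: on the counter under the ram's axis; x points from the open front, which faces the robot, back to the column; z up. Base flange 22 mm high, x = -80 to 130, y = -60 to 60 mm. The head overhangs the anvil at 145 to 245 mm height, x = -37 to 95, y = -30 to 30 mm; the column stands behind x = 70 mm
- anvil (a point): middle of the anvil's flat top, under the ram's axis, 45 mm above the counter; the anvil is a steel block, x = -48 to +70 mm, y = -42 to +42 mm of the press
- back_stop (a point): point on the column's flat front face (press x = 70 mm, 56 mm wide), 25 mm above the anvil: a wagon whose +x end touches it squarely, centred in y, has its weight exactly under the ram
- ram_nose (a point): centre of the flat lower face of the ram, a steel nose 22 mm across; at rest 60 mm above the anvil, it goes straight down 25 mm per rad of lever
- lever (a joint): press lever, rad: 0 at rest (60 degrees above the level, leaning to the robot), grows as it is swung down towards the robot. With the wagon in place it meets the weight at 1.0 and stops hard at about 1.28, weight flush; empty it runs to 1.44. A spring returns it to 0. At the knob it takes about 3 N to start, 5 N lower down, 11 N while the weight moves
- lever_knob (a point): centre of the black ball knob, 32 mm across, at the end of the lever; the lever is a steel rod 13 mm thick in a plane 90 mm to the right (press y = -90 mm) of the ram's axis. The knob moves on an arc of 180 mm about lever_pivot; at rest it is 326 mm above the counter, 68 mm in front of the ram's axis
- lever_pivot (a point): centre of the lever's hinge: press x = 22, y = -90, z = 170 mm; the hinge line runs along the press's y
- weight_tray: bystander: wooden tray 150 x 100 x 35 mm with spare weights; origin under its centre
- locomotive: bystander: wooden toy locomotive 160 mm long, 106 mm high; origin under its centre
- glue: bystander: white bottle 56 mm across, 120 mm high; origin under its centre
- mallet: bystander: mallet 240 mm long, lying; origin under its middle
- screwdriver: bystander: screwdriver 190 mm long, lying; origin under its middle
- toy_carton: bystander: boxed toy 90 x 140 x 50 mm, lying flat; origin under its centre
- wheel_dish: bystander: white dish 100 mm across, 32 mm high, with spare wheels; origin under its centre
Things that resemble listed ones, but are neither listed nor needed, are in the scene too. What is shaped like the wagon but blue is not meant.

How it is judged:
On the way, in this order (a step that is already met when the one before it is completed fails the run):
1. the wagon lies wheels up on the anvil with the weight, still proud, squarely under the ram (within 8 mm) (angle between wagon's own z axis and vertical above 2.99 rad and horizontal distance between weight_face and ram_nose below 0.008 m and z of wagon in the frame of anvil below 0.054 m and value of joint weight below 0.003 m and value of joint lever below 0.8 rad), for 0.2 s.
2. the lever is swung down to its stop, the ram driving the weight in flush (within 1 mm) (value of joint lever above 1.2 rad and value of joint weight above 0.006 m), for 0.1 s.
At the end, for the whole second after the job is handed in: the weight is pressed in flush (within 1 mm), the lever is back at rest (within 0.08 rad), and the wagon lies still, wheels up and flat (within about 0.15 rad) on the anvil, its weight still under the ram (within 20 mm) (value of joint weight above 0.006 m and value of joint lever below 0.08 rad and angle between wagon's own z axis and vertical above 2.99 rad and horizontal distance between weight_face and ram_nose below 0.02 m and z of wagon in the frame of anvil below 0.054 m and linear speed of wagon below 0.02 m/s); the robot touches nothing.
It fails at once if the fingers push the weight (contact force between the fingers and weight above 15 N).
It fails at once if a bystander is shifted by more than 40 mm (distance of any of weight_tray, locomotive, glue, mallet, screwdriver, toy_carton, wheel_dish from where it was at the start of the episode above 0.04 m).
It also fails if it takes over 72 s, if anything falls off the work surface, if the arm or the gripper's body presses on something with over 40 N, if the wrist force passes 120 N, or if a joint passes its speed limit or range.

## Working session

There is one attempt and no reset: what is moved stays moved. The work goes in short steps, Python scripts to look and compute and a tool call to move; the robot and the scene stay as the last step left them, time stands still between calls to the robot, and variables do not carry over. Pictures are saved under pics/ and viewed, at most 10 in all, crops included, and the job is handed in when it is done.

Besides the shell and the picture viewer there is one more tool, called after "Request:" as a command line: name --argument value ..., lists and objects as JSON in quotes. play_rows: Moves the arm, as the interface text tells. Its arguments: {"type":"object","properties":{"series":{"type":"array"}},"required":["series"]}

```bash
ls; mkdir -p pics; cat > h.py <<'E'
import numpy as np,cv2
from plant import manip
def grab(n,f):
    d=manip.grab_frame(n); cv2.imwrite(f,cv2.resize(d["frame"],None,fx=1.5,fy=1.5,interpolation=cv2.INTER_CUBIC))
    np.savez('cam_'+n+'.npz',mtx=d["mtx"],R=d["R"],t=d["t"]); return d
def cam(n): return np.load('cam_'+n+'.npz')
def px2w(n,u,v,z,s=1.5):  # u,v in the enlarged picture
    d=cam(n); r=d["R"].T@np.linalg.solve(d["mtx"],[u/s,v/s,1]); c=-d["R"].T@d["t"]
    return c+r*(z-c[2])/r[2]
def w2px(n,X,s=1.5):
    d=cam(n); p=d["mtx"]@(d["R"]@np.array(X)+d["t"]); return p[:2]/p[2]*s
E
python3 - <<'E'
from h import *
for n in("scene","top"):
    d=grab(n,f"pics/{n}1.png"); print(n,-d["R"].T@d["t"],d["R"][2])
print(manip.state())
E
```

```text
pics
scene [ 1.26634948 -0.02619349  1.14020648] [-0.64433904  0.06101573 -0.76230196]
top [0.3528092  0.03604601 1.43253213] [ 0.12081073  0.00982741 -0.99262691]
{'time': 0.1, 'joint_pos': array([ 1.17202468e+00,  5.33034047e-02,  1.61420490e+00,  4.08934138e-06,
        1.47602667e+00, -1.18994602e-01]), 'joint_vel': array([ 0.00039893, -0.00152717, -0.00266535, -0.0005844 ,  0.00203555,
       -0.00069329]), 'joint_efforts': array([ 2.04642021e-06, -3.94904959e+01, -3.71363211e+01, -1.43262428e-04,
        3.90848887e-03,  9.83761083e-06]), 'tool_pos': array([0.1723523 , 0.60015051, 0.23014939]), 'tool_rot': array([-2.50584343e-04,  1.39432857e-01,  9.90231051e-01, -9.38272257e-04]), 'contact_force': array([-0.50333974, -0.74349173, -0.27015679]), 'ft_torque': array([ 0.05485382, -0.02562679, -0.00213291]), 'grasp_force': 0.0, 'gripper_width': 0.997778609033957}
```

View pics/scene1.png

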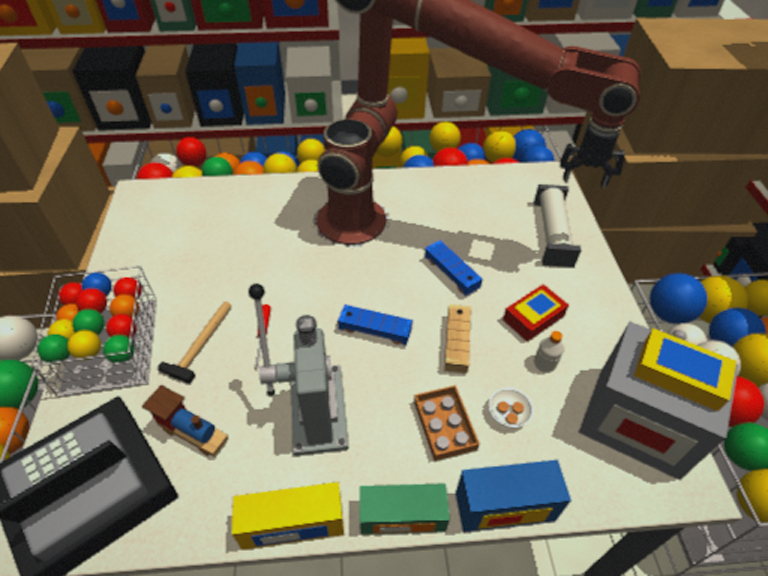

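View pics/top1.png

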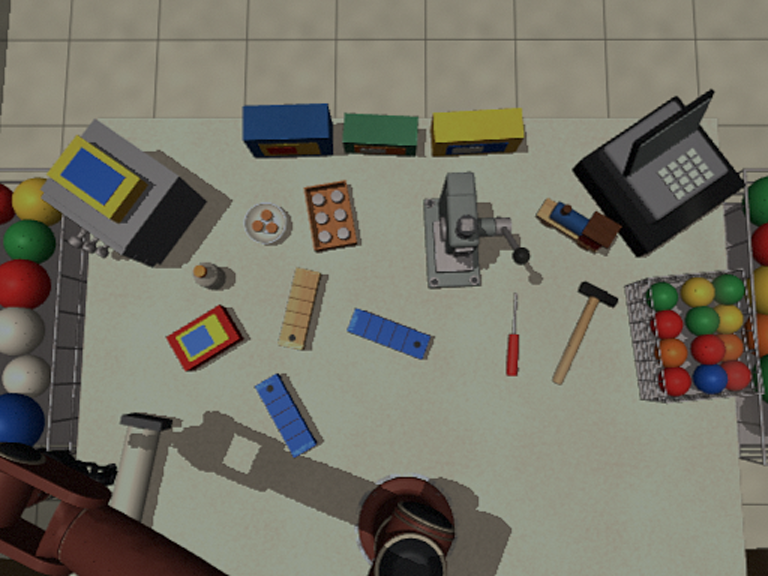

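The top view shows the light wagon at about (300,308) with its +x end at the bottom, towards the robot. The press is at about (455,240), with its lever knob at (521,256). I'll enlarge both to measure them.

```bash
python3 - <<'E'
from h import *
d=manip.grab_frame("top")["frame"]
# crops orig px
a=d[170:245,180:220]; b=d[110:200,275:370]
A=cv2.resize(a,None,fx=6,fy=6,interpolation=cv2.INTER_CUBIC); B=cv2.resize(b,None,fx=6,fy=6,interpolation=cv2.INTER_CUBIC)
H=max(A.shape[0],B.shape[0]); o=np.zeros((H,A.shape[1]+B.shape[1],3),np.uint8)
o[:A.shape[0],:240]=A; o[:B.shape[0],240:]=B; cv2.imwrite("pics/c1.png",o); print(o.shape)
E
```

```text
(540, 810, 3)
```

View pics/c1.png

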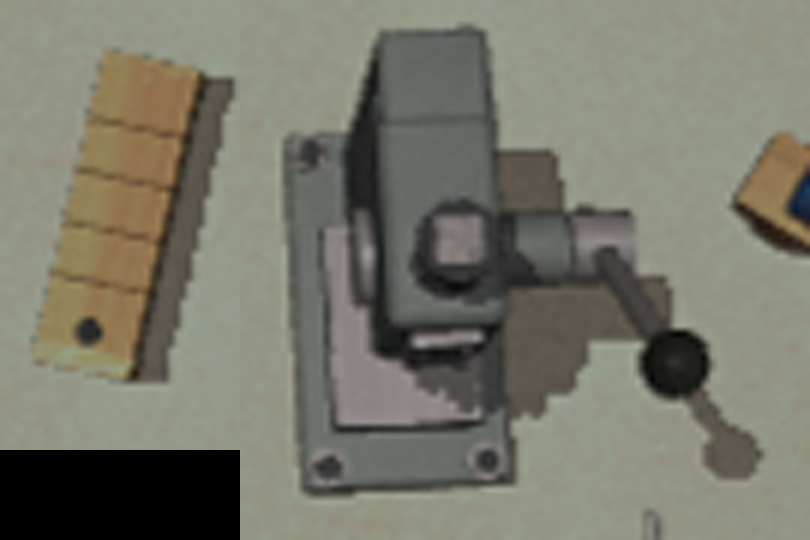

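```bash
cat > m.py <<'E'
from h import *
W=lambda u,v,z: px2w("top",u/6+180-.4,v/6+170-.4,z,1)
P=lambda u,v,z: px2w("top",(u-240)/6+275-.4,v/6+110-.4,z,1)
E
python3 - <<'E'
from m import *
c=[W(*q,.048) for q in((107,50),(203,73),(132,379),(34,360))]
for p in c: print(p.round(4))
print("sides",[np.linalg.norm(c[i]-c[(i+1)%4]).round(4) for i in range(4)],"ctr",np.mean(c,0).round(4))
ax=(c[2]+c[3]-c[0]-c[1]); print("wagon yaw",np.degrees(np.arctan2(ax[1],ax[0])),"hole",W(89,331,.048))
fl=[P(305,490,.022),P(514,479,.022),P(285,136,.022)]
an=[P(336,427,.045),P(484,417,.045),P(320,228,.045)]
for p in fl+an: print(p.round(4))
for q in fl,an:
    e=q[1]-q[0]; print("width",np.linalg.norm(e),"yaw",np.degrees(np.arctan2(e[0],-e[1])), end=' ')
    e=q[2]-q[0]; print("len",np.linalg.norm(e),"yaw",np.degrees(np.arctan2(e[1],e[0])))
k=P(675,363,.326); print("knob",k.round(4))
from scipy.optimize import least_squares
M=[((-80,60,22),(305,490)),((-80,-60,22),(514,479)),((-48,42,45),(336,427)),((-48,-42,45),(484,417)),((-68,-90,326),(675,363)),((130,60,22),(285,136))]
def X(p,q):
    x=np.array(q)/1e3; a=p[2]; return np.array([p[0]+np.cos(a)*x[0]-np.sin(a)*x[1],p[1]+np.sin(a)*x[0]+np.cos(a)*x[1],x[2]])
f=lambda p:np.concatenate([w2px("top",X(p,q),1)-[(u-240)/6+275-.4,v/6+110-.4] for q,(u,v) in M])
s=least_squares(f,[.7,-.1,0]); print(s.x,np.degrees(s.x[2]),s.fun.round(2))
E
```

```text
[0.5736 0.2485 0.048 ]
[0.5605 0.1938 0.048 ]
[0.3879 0.2307 0.048 ]
[0.3983 0.2857 0.048 ]
sides [np.float64(0.0562), np.float64(0.1765), np.float64(0.056), np.float64(0.1792)] ctr [0.4801 0.2397 0.048 ]
wagon yaw 167.95253050706435 hole [0.4145775  0.25532873 0.048     ]
[ 0.5317 -0.052   0.022 ]
[ 0.5383 -0.1719  0.022 ]
[ 0.7402 -0.0415  0.022 ]
[ 0.5648 -0.0683  0.045 ]
[ 0.5707 -0.1521  0.045 ]
[ 0.6799 -0.06    0.045 ]
width 0.12007232562593151 yaw 3.147456637335588 len 0.2087081110739144 yaw 2.889445991707092
width 0.08399038464228345 yaw 4.004727763116341 len 0.11537590400848188 yaw 4.14152010024432
knob [ 0.5514 -0.2006  0.326 ]
[ 0.61487207 -0.10762589  0.05298605] 3.0358768004184604 [-0.01 -0.02 -0.03  0.05 -0.02  0.03  0.02  0.44  0.17 -0.12 -0.18 -0.37]
```

The fit is consistent: all residuals are under 0.5 px. The press is at (0.615, -0.108) with yaw 3°, and the wagon centre is at (0.480, 0.240) with its +x at 168°. I'll move above the wagon's far half and record joint data on the way for a kinematic model.

Request:
play_rows --series '[[[0.035,-0.037,0,0,0,0.4,1],[0.035,-0.037,0,0,0,0.4,1],[0.035,-0.037,0,0,0,0.4,1],[0.035,-0.037,0,0,0,0.4,1],[0.035,-0.037,0,0,0,0.4,1],[0.035,-0.037,0,0,0,0.4,1],[0.035,-0.037,0,0,0,0.4,1],[0.035,-0.037,0,0,0,0.4,1],[0.035,-0.037,0,0,0,0.4,1],[0.03,-0.036,0,0,0,0.4,1]]]'

```text
time: 1.15
tool_pos: [0.513, 0.2359, 0.2311]
tool_rot: [-0.0, 0.105, 0.994, -0.0]
contact_force: [0.9, 0.9, 0.1]
gripper_width: 1.004
grasp_force: 0.0
```

```bash
cat >> h.py <<'E'
def log():
    s=manip.state(); open('log.txt','a').write(repr([*s['joint_pos'],*s['tool_pos'],*s['tool_rot']]).replace('np.float64','').replace('(','').replace(')','')+'\n')
    print(round(s['time'],2),'j',s['joint_pos'].round(3),'p',s['tool_pos'].round(4),'q',s['tool_rot'].round(3),'F',s['contact_force'].round(1),'g',round(s['gripper_width'],3),round(s['grasp_force'],1)); return s
E
echo "[1.17202468e+00,  5.33034047e-02,  1.61420490e+00,  4.08934138e-06,1.47602667e+00, -1.18994602e-01,0.1723523 , 0.60015051, 0.23014939,-2.50584343e-04,  1.39432857e-01,  9.90231051e-01, -9.38272257e-04]">log.txt
python3 -c "from h import *;log()"
```

```text
1.15 j [ 0.299 -0.091  1.755  0.     1.478 -1.061] p [0.513  0.2359 0.2311] q [-0.     0.105  0.994 -0.   ] F [0.9 0.9 0.1] g 1.004 0.0
```

Request:
play_rows --series '[[[0,0,0,-1.77,-8.31,0,1],[0,0,0,-1.77,-8.31,0,1],[0,0,0,-1.77,-8.31,0,1],[0,0,0,-1.77,-8.31,0,1],[0,0,0,-1.77,-8.31,0,1],[0,0,0,-1.77,-8.31,0,1],[0,0,0,-1.77,-8.31,0,1]]]'

```text
time: 1.85
tool_pos: [0.5088, 0.2334, 0.2366]
tool_rot: [0.484, 0.09, 0.869, -0.046]
contact_force: [19.5, -16.1, 31.8]
gripper_width: 1.002
grasp_force: 0.0
```

```bash
python3 -c "from h import *;log()"
```

```text
1.85 j [ 0.603 -0.444  2.256 -1.025  0.795 -0.207] p [0.5088 0.2334 0.2366] q [ 0.484  0.09   0.869 -0.046] F [ 19.5 -16.1  31.8] g 1.002 0.0
```

Request:
play_rows --series '[[[0,0,-0.03,1.77,8.31,0,1],[0,0,0,1.77,8.31,0,1],[0,0,-0.03,1.77,8.31,0,1],[0,0,0,1.77,8.31,0,1]]]'

```text
time: 2.25
tool_pos: [0.5079, 0.2322, 0.1749]
tool_rot: [0.205, 0.101, 0.973, -0.019]
contact_force: [-0.2, -0.4, -0.7]
gripper_width: 1.0
grasp_force: 0.0
```

```bash
python3 -c "from h import *;log()"
```

```text
2.25 j [ 0.411 -0.264  2.042 -0.271  1.034 -0.852] p [0.5079 0.2322 0.1749] q [ 0.205  0.101  0.973 -0.019] F [-0.2 -0.4 -0.7] g 1.0 0.0
```

```bash
cat > kin.py <<'E'
import numpy as np
from scipy.spatial.transform import Rotation as Ro
from scipy.optimize import least_squares
LO=np.array([-3.01,-1.01,.06,-1.02,.09,-3.14]);HI=np.array([3.01,2.22,2.58,4.17,2.62,3.14])
def e(ax,a): return Ro.from_euler(ax,a).as_matrix()
def fk(j,p):
    a1,y0,d1,L2,a3,L3,L6,a6=p
    A=e('z',j[0]);B=e('y',j[1]);C=e('y',j[1]+j[2]);D=C@e('z',j[3])@e('y',j[4])
    T=D@e('z',j[5])
    return A@(np.array([a1,y0,d1])+B@[0,0,L2]+C@[a3,0,L3]+D@[a6,0,L6]),A@T
def load():
    D=np.array([eval(l) for l in open('log.txt')]); return D
def fit():
    D=load()
    def f(p): return np.concatenate([fk(d[:6],p)[0]-d[6:9] for d in D]+[.002*(p-p0)])
    p0=np.array([0,.074,.3,.35,0,.35,.25,0]); return least_squares(f,p0).x
def ik(pos,R,p,j0,seeds=30):
    best=None; rng=np.random.default_rng(0)
    def f(j):
        x,T=fk(j,p); return np.r_[(x-pos)*5,Ro.from_matrix(T@R.T).as_rotvec(),.0*(j-j0)]
    for k in range(seeds):
        s=j0 if k==0 else rng.uniform(LO,HI)
        r=least_squares(f,np.clip(s,LO+.01,HI-.01),bounds=(LO,HI))
        if r.cost<1e-7:
            c=np.abs(r.x-j0).max()
            if best is None or c<best[0]: best=(c,r.x)
            if k==0: break
    return None if best is None else best[1]
E
python3 - <<'E'
from kin import *
D=load();p=fit();print(p.round(4))
for d in D:
    x,T=fk(d[:6],p); q=Ro.from_quat(d[[10,11,12,9]]).as_matrix(); print((x-d[6:9]).round(4), Ro.from_matrix(q.T@T).as_rotvec().round(3))
E
```

```text
[2.000e-03 7.420e-02 2.370e-01 4.264e-01 9.520e-02 6.082e-01 2.791e-01
 4.000e-04]
[ 0. -0. -0.] [ 0.     0.    -1.571]
[ 0. -0. -0.] [ 0.     0.    -1.571]
[ 0. -0. -0.] [ 0.     0.    -1.571]
[-0.  0.  0.] [ 0.    -0.    -1.571]
```

The model fits exactly. Next I'll check which two-grip flips are reachable. The first grip stands the wagon on its +x end and the second lays it over.

```bash
cat >> kin.py <<'E'
RZ=e('z',np.pi/2)
def pose(P,h,th,off=.019):
    "grasp point P, heading deg, tilt deg (0 down, 90 forward) -> tcp, R for fk"
    h,th=np.radians([h,th]); z=np.array([np.sin(th)*np.cos(h),np.sin(th)*np.sin(h),-np.cos(th)]); y=np.array([-np.sin(h),np.cos(h),0])
    R=np.c_[np.cross(y,z),y,z]; return np.array(P)+off*z,R
def solve(P,h,th,j0,off=.019):
    x,R=pose(P,h,th,off); return ik(x,R@RZ.T,fit(),j0)
PX=np.array([.6149,-.1076]);PH=np.radians(3.04)
def press(x,y,z): return np.array([PX[0]+np.cos(PH)*x-np.sin(PH)*y,PX[1]+np.sin(PH)*x+np.cos(PH)*y,z])
E
python3 - <<'E'
from kin import *
j0=load()[1][:6]
def t(n,P,h,th):
    j=solve(P,h,th,j0); print(n,h,th,None if j is None else j.round(2))
for th in(-40,-30,-20,0): t("g1",(.519,.2315,.032),-12,th)
for th in(50,60,70,90): t("stand",(.519,.24,.13),17,th)
for th in(50,60,70,90): t("stand0",(.519,.24,.13),10,th)
for th in(-40,-30,-20,0): t("g2",(.519,.24,.16),17,th)
for th in(50,60,70,90):
  t("press",press(-90,0,.062),3,th); t("pressout",press(-220,0,.075),3,th)
t("knob",press(-68,-90,.326),3,0); t("knob",press(-68,-90,.326),3,40);t("knobd",press(-153,-90,.13),3,0);t("knobd",press(-153,-90,.13),3,40)
E
```

```text
g1 -12 -40 [ 0.18  0.53  1.54  0.25  1.73 -1.23]
g1 -12 -30 [ 0.2   0.43  1.62  0.2   1.57 -1.21]
g1 -12 -20 [ 0.22  0.33  1.71  0.15  1.42 -1.18]
g1 -12 0 [ 0.29  0.16  1.89 -0.    1.09 -1.07]
stand 17 50 [ 0.31 -0.35  2.35 -0.03  0.27 -1.54]
stand 17 60 None
stand 17 70 [ 0.31 -0.29  2.47  3.18  0.26  1.54]
stand 17 90 [ 0.31 -0.    2.47  3.16  0.89  1.56]
stand0 10 50 [ 0.37 -0.33  2.34 -0.52  0.31 -0.95]
stand0 10 60 None
stand0 10 70 [ 0.4  -0.26  2.45  3.83  0.33  0.99]
stand0 10 90 [0.41 0.02 2.44 3.44 0.92 1.39]
g2 17 -40 [ 0.3   0.43  1.43  0.    1.98 -1.57]
g2 17 -30 [ 0.3   0.32  1.52  0.    1.82 -1.57]
g2 17 -20 [ 0.3   0.22  1.62  0.    1.66 -1.57]
g2 17 0 [ 0.3  -0.    1.82  0.    1.32 -1.56]
press 3 50 None
pressout 3 50 None
press 3 60 None
pressout 3 60 None
press 3 70 None
pressout 3 70 None
press 3 90 None
pressout 3 90 None
knob 3 0 None
knob 3 40 None
knobd 3 0 None
knobd 3 40 None
```

```bash
sed -i 's/def press(x,y,z): return/def press(x,y,z):\n    x,y=x\/1e3,y\/1e3; return/' kin.py
python3 - <<'E'
from kin import *
j0=load()[1][:6]
def t(n,P,h,th):
    j=solve(P,h,th,j0); print(n,h,th,None if j is None else j.round(2))
for th in(40,45,50,55,60,90):
  t("press",press(-90,0,.062),3,th); t("pressout",press(-200,0,.075),3,th)
for th in(0,30,50):
  t("knob",press(-68,-90,.326),3,th); t("knobd",press(-153,-90,.13),3,th)
for th in(45,50,55): t("st",(.57,.24,.14),15,th)
E
```

```text
press 3 40 [-0.52 -0.26  2.36  0.73  0.55 -2.68]
pressout 3 40 None
press 3 45 [-0.55 -0.27  2.4   0.94  0.52 -2.89]
pressout 3 45 None
press 3 50 [-0.58 -0.27  2.43  1.18  0.51 -3.14]
pressout 3 50 None
press 3 55 [-0.6  -0.25  2.46  1.42  0.53  2.9 ]
pressout 3 55 None
press 3 60 [-0.62 -0.22  2.48  1.65  0.58  2.66]
pressout 3 60 None
press 3 90 [-0.7   0.24  2.45  2.34  1.25  1.89]
pressout 3 90 None
knob 3 0 [-0.48 -0.07  1.61  0.    1.6  -2.1 ]
knobd 3 0 [-0.56 -0.12  1.99 -0.    1.27 -2.18]
knob 3 30 [-0.62 -0.35  1.91  0.34  1.18 -2.3 ]
knobd 3 30 [-0.75 -0.39  2.27  0.46  0.93 -2.59]
knob 3 50 [-0.72 -0.49  2.1   0.71  0.96 -2.59]
knobd 3 50 [-0.9  -0.46  2.43  0.97  0.85 -3.07]
st 15 45 [ 0.29 -0.22  2.2  -0.05  0.38 -1.51]
st 15 50 [ 0.29 -0.23  2.24 -0.07  0.26 -1.48]
st 15 55 [ 0.29 -0.23  2.28 -0.15  0.14 -1.41]
```

```bash
cat > plan.py <<'E'
from kin import *
from plant import manip
def rows(P,h,th,flip=True,off=.019,n=None,start=None):
    "per-row shift/turn from the measured pose to the target"
    x,R=pose(P,h,th,off)
    if flip: R=R@np.diag([-1,-1,1])
    s=manip.state()
    if start is None: x0,R0,j=s['tool_pos'],Ro.from_quat(np.r_[s['tool_rot'][1:],s['tool_rot'][0]]).as_matrix(),s['joint_pos']
    else: x0,R0,j=start
    rv=Ro.from_matrix(R@R0.T).as_rotvec(); dx=x-x0
    n=n or int(max(np.ceil(np.linalg.norm(dx)/.045),np.ceil(np.degrees(np.linalg.norm(rv))/8.4),1))
    print('n',n,(dx/n).round(4).tolist(),np.degrees(rv/n).round(2).tolist(),end=' ')
    p=fit();J=[j]
    for k in range(1,n+1):
        jj=ik(x0+dx*k/n,Ro.from_rotvec(rv*k/n).as_matrix()@R0@RZ.T,p,J[-1],1)
        if jj is None: print('IK fail at row',k); break
        J.append(jj)
    J=np.array(J); print('end j',J[-1].round(2),'j4',J[:,3].min().round(2),J[:,3].max().round(2),'j5min',J[:,4].min().round(2),'step',np.abs(np.diff(J,axis=0)).max(0).round(2) if len(J)>1 else '')
    return x,R,J[-1]
def down(x,y,z,h,flip=True,**k): return rows((x,y,z),h,0,flip,off=0,**k)
E
python3 - <<'E'
from plan import *
s=manip.state()
a=down(.508,.232,.20,-12,False)
j=a[2].copy(); j[5]+=np.pi
b=pose((0,0,0),-12,0)[1]@np.diag([-1,-1,1])
st=(a[0],b,j)
u=np.radians(-12);d=np.array([np.cos(u),np.sin(u)])
P=np.r_[np.array([.480,.2397])+.04*d,.036];print(P)
c=rows(P,-12,-40,off=-.051,start=st)
c=rows(P,-12,-40,start=c)
c=rows(P+[0,0,.12],-12,-40,start=c)
c=rows((.52,.24,.17),17,50,start=c)
c=rows((.52,.24,.1305),17,50,start=c)
c=rows((.52,.24,.1305),17,50,off=-.06,start=c)
c=rows((.52,.24,.26),17,-40,start=c)
c=rows((.52,.24,.16),17,-40,start=c)
c=rows((.52,.24,.22),17,-40,start=c)
c=rows(press(-95,150,.13),5,50,start=c)
c=rows(press(-95,0,.065),3,50,start=c)
E
```

```text
n 3 [0.0, -0.0001, 0.0084] [1.56, 7.77, -0.05] end j [ 0.3  -0.08  1.8   0.    1.42 -1.07] j4 -0.27 0.0 j5min 1.03 step [0.04 0.07 0.08 0.11 0.13 0.09]
[0.5191259  0.23138353 0.036     ]
n 5 [0.0086, -0.0015, -0.025] [1.66, 7.83, 0.0] end j [0.15 0.53 1.42 0.24 1.85 1.92] j4 0.0 0.24 j5min 1.42 step [0.04 0.13 0.09 0.06 0.09 0.05]
n 2 [-0.022, 0.0047, -0.0268] [0.0, 0.0, 0.0] end j [0.18 0.52 1.54 0.25 1.74 1.91] j4 0.24 0.25 j5min 1.74 step [0.01 0.01 0.06 0.   0.06 0.  ]
n 3 [0.0, 0.0, 0.04] [0.0, 0.0, 0.0] end j [0.18 0.37 1.51 0.26 1.91 1.96] j4 0.25 0.26 j5min 1.74 step [0.   0.05 0.02 0.   0.06 0.02]
n 12 [0.0022, 0.0009, 0.0014] [0.33, -7.56, 1.89] end j [ 0.31 -0.43  2.33 -0.02  0.37  1.59] j4 -0.02 0.26 j5min 0.37 step [0.01 0.08 0.08 0.03 0.16 0.04]
n 1 [0.0, 0.0, -0.0395] [0.0, 0.0, 0.0] end j [ 0.31 -0.35  2.35 -0.03  0.27  1.6 ] j4 -0.03 -0.02 j5min 0.27 step [0.   0.08 0.02 0.01 0.1  0.01]
n 2 [-0.0289, -0.0088, 0.0254] [0.0, 0.0, 0.0] end j [ 0.31 -0.68  2.46 -0.02  0.49  1.59] j4 -0.03 -0.02 j5min 0.27 step [0.   0.17 0.06 0.01 0.12 0.01]
n 11 [0.0029, 0.0009, 0.0069] [-2.39, 7.82, 0.0] end j [0.3  0.35 1.37 0.   2.13 1.58] j4 -0.02 0.0 j5min 0.49 step [0.   0.1  0.11 0.01 0.17 0.01]
n 3 [0.0, 0.0, -0.0333] [0.0, 0.0, 0.0] end j [0.3  0.43 1.43 0.   1.98 1.58] j4 0.0 0.0 j5min 1.98 step [0.   0.03 0.03 0.   0.05 0.  ]
n 2 [0.0, 0.0, 0.03] [0.0, 0.0, 0.0] end j [0.3  0.38 1.4  0.   2.07 1.58] j4 0.0 0.0 j5min 1.98 step [0.   0.03 0.02 0.   0.05 0.  ]
n 11 [0.0017, -0.018, -0.008] [1.56, -8.04, -0.86] end j [-0.18 -0.59  2.5   0.51  0.42  0.93] j4 -0.04 0.51 j5min 0.42 step [0.07 0.1  0.11 0.27 0.16 0.28]
n 4 [0.002, -0.0376, -0.0162] [-0.0, 0.0, -0.5] end j [-0.58 -0.29  2.44  1.16  0.52  0.02] j4 0.51 1.16 j5min 0.42 step [0.11 0.1  0.03 0.2  0.03 0.26]
```

The whole route is reachable. First I'll level the tool and turn it half a turn, which makes room on the last joint.

Request:
play_rows --series '[[[0,0,0.008,1.56,7.77,0,1],[0,0,0.008,1.56,7.77,0,1],[0,0,0.009,1.56,7.77,0,1],[0,0,0,0,0,-8.5,1],[0,0,0,0,0,-8.5,1],[0,0,0,0,0,-8.5,1],[0,0,0,0,0,-8.5,1],[0,0,0,0,0,-8.5,1],[0,0,0,0,0,-8.5,1],[0,0,0,0,0,-8.5,1]]]'

```text
time: 3.25
tool_pos: [0.5103, 0.2325, 0.2036]
tool_rot: [0.005, 0.587, 0.81, -0.003]
contact_force: [-1.0, -0.6, 0.2]
gripper_width: 1.0
grasp_force: 0.0
```

Request:
play_rows --series '[[[0,0,0,0,0,-8.5,1],[0,0,0,0,0,-8.5,1],[0,0,0,0,0,-8.5,1],[0,0,0,0,0,-8.5,1],[0,0,0,0,0,-8.5,1],[0,0,0,0,0,-8.5,1],[0,0,0,0,0,-8.5,1],[0,0,0,0,0,-8.5,1],[0,0,0,0,0,-8.5,1],[0,0,0,0,0,-8.5,1]]]'

```text
time: 4.25
tool_pos: [0.5104, 0.2325, 0.2036]
tool_rot: [0.002, 0.98, 0.201, -0.006]
contact_force: [-0.5, 0.3, -0.2]
gripper_width: 1.0
grasp_force: 0.0
```

Request:
play_rows --series '[[[0,0,0,0,0,-8.5,1],[0,0,0,0,0,-8.5,1],[0,0,0,0,0,-8.5,1],[0,0,0,0,0,-8.5,1]]]'

```text
time: 4.65
tool_pos: [0.5103, 0.2325, 0.2035]
tool_rot: [0.001, 0.996, -0.094, -0.006]
contact_force: [-0.6, -0.5, 0.7]
gripper_width: 0.999
grasp_force: 0.0
```

```bash
python3 - <<'E'
from h import log
from plan import *
log()
P=np.array([.519,.2315,.036])
c=rows(P,-12,-40,off=-.051)
c=rows(P,-12,-40,start=c)
E
```

```text
4.65 j [ 0.293 -0.074  1.785  0.003  1.442  2.052] p [0.5103 0.2325 0.2035] q [ 0.001  0.996 -0.094 -0.006] F [-0.6 -0.5  0.7] g 0.999 0.0
n 5 [0.0081, -0.0016, -0.0257] [1.58, 7.7, -0.24] end j [0.15 0.53 1.42 0.24 1.85 1.92] j4 0.0 0.24 j5min 1.44 step [0.04 0.13 0.08 0.06 0.09 0.04]
n 2 [-0.022, 0.0047, -0.0268] [0.0, 0.0, 0.0] end j [0.18 0.52 1.54 0.25 1.74 1.91] j4 0.24 0.25 j5min 1.74 step [0.01 0.01 0.06 0.   0.06 0.  ]
```

Request:
play_rows --series '[[[0.008,-0.0016,-0.0257,1.58,7.7,-0.24,1],[0.008,-0.0016,-0.0257,1.58,7.7,-0.24,1],[0.008,-0.0016,-0.0257,1.58,7.7,-0.24,1],[0.008,-0.0016,-0.0257,1.58,7.7,-0.24,1],[0.008,-0.0016,-0.0257,1.58,7.7,-0.24,1],[-0.015,0.003,-0.018,0,0,0,1],[-0.015,0.003,-0.018,0,0,0,1],[-0.014,0.003,-0.017,0,0,0,1],[0,0,0,0,0,0,1]]]'

```text
time: 5.55
tool_pos: [0.5029, 0.2333, 0.0192]
tool_rot: [-0.036, 0.934, -0.096, -0.343]
contact_force: [-1.2, -0.6, -1.2]
gripper_width: 1.001
grasp_force: 0.0
```

```bash
python3 - <<'E'
from h import *
log(); a=grab("scene","/tmp/a.png"); b=grab("top","/tmp/b.png")
o=np.hstack([cv2.resize(a["frame"][170:270,270:370],(400,400),interpolation=2),cv2.resize(b["frame"][150:250,150:250],(400,400),interpolation=2)]); cv2.imwrite("pics/g1.png",o)
E
```

```text
5.55 j [0.176 0.524 1.543 0.247 1.737 1.908] p [0.5029 0.2333 0.0192] q [-0.036  0.934 -0.096 -0.343] F [-1.2 -0.6 -1.2] g 1.001 0.0
```

View pics/g1.png

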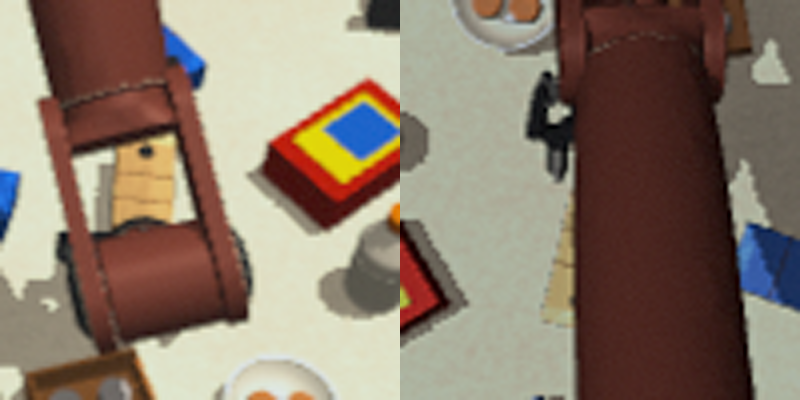

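The wagon is undisturbed at the left panel's (145,170), between the fingers. Force readings are near zero. I'll close and lift.

Request:
play_rows --series '[[[0,0,0,0,0,0,0],[0,0,0,0,0,0,0],[0,0,0,0,0,0,0],[0,0,0,0,0,0,0],[0,0,0,0,0,0,0],[0,0,0,0,0,0,0],[0,0,0.02,0,0,0,0],[0,0,0.03,0,0,0,0],[0,0,0.035,0,0,0,0],[0,0,0.035,0,0,0,0]]]'

```text
time: 6.65
tool_pos: [0.506, 0.2333, 0.1436]
tool_rot: [-0.036, 0.935, -0.096, -0.34]
contact_force: [0.5, 0.8, -3.1]
gripper_width: 0.645
grasp_force: 64.1
```

```bash
python3 - <<'E'
from h import log
from plan import *
log()
c=rows((.52,.24,.17),17,50)
c=rows((.52,.24,.1305),17,50,start=c)
E
```

```text
6.65 j [0.175 0.37  1.512 0.258 1.91  1.954] p [0.506  0.2333 0.1436] q [-0.036  0.935 -0.096 -0.34 ] F [ 0.5  0.8 -3.1] g 0.645 64.1
n 12 [0.0023, 0.0009, 0.0012] [0.34, -7.55, 1.87] end j [ 0.31 -0.43  2.33 -0.02  0.37  1.59] j4 -0.02 0.26 j5min 0.37 step [0.01 0.08 0.08 0.03 0.16 0.04]
n 1 [0.0, 0.0, -0.0395] [0.0, 0.0, 0.0] end j [ 0.31 -0.35  2.35 -0.03  0.27  1.6 ] j4 -0.03 -0.02 j5min 0.27 step [0.   0.08 0.02 0.01 0.1  0.01]
```

Request:
play_rows --series '[[[0.0023,0.0009,0.0012,0.34,-7.55,1.87,0],[0.0023,0.0009,0.0012,0.34,-7.55,1.87,0],[0.0023,0.0009,0.0012,0.34,-7.55,1.87,0],[0.0023,0.0009,0.0012,0.34,-7.55,1.87,0],[0.0023,0.0009,0.0012,0.34,-7.55,1.87,0],[0.0023,0.0009,0.0012,0.34,-7.55,1.87,0],[0.0023,0.0009,0.0012,0.34,-7.55,1.87,0],[0.0023,0.0009,0.0012,0.34,-7.55,1.87,0],[0.0023,0.0009,0.0012,0.34,-7.55,1.87,0],[0.0023,0.0009,0.0012,0.34,-7.55,1.87,0]]]'

```text
time: 7.65
tool_pos: [0.5284, 0.2425, 0.1545]
tool_rot: [-0.061, 0.947, 0.099, 0.299]
contact_force: [0.4, -0.3, -4.7]
gripper_width: 0.647
grasp_force: 64.1
```

Request:
play_rows --series '[[[0.0023,0.0009,0.0012,0.34,-7.55,1.87,0],[0.0023,0.0009,0.0012,0.34,-7.55,1.87,0],[0,0,0,0,0,0,0],[0,0,0,0,0,0,0]]]'

```text
time: 8.05
tool_pos: [0.533, 0.244, 0.1556]
tool_rot: [-0.063, 0.897, 0.134, 0.415]
contact_force: [0.2, 0.7, -2.2]
gripper_width: 0.643
grasp_force: 64.3
```

```bash
python3 - <<'E'
from h import *
from plan import *
log()
c=rows((.52,.24,.1305),17,50)
a=grab("scene","/tmp/a.png"); b=grab("top","/tmp/b.png")
o=np.hstack([cv2.resize(a["frame"][150:270,260:380],(400,400),interpolation=2),cv2.resize(b["frame"][130:250,130:250],(400,400),interpolation=2)]); cv2.imwrite("pics/g2.png",o)
E
```

```text
8.05 j [ 0.304 -0.427  2.331 -0.012  0.371  1.587] p [0.533  0.244  0.1556] q [-0.063  0.897  0.134  0.415] F [ 0.2  0.7 -2.2] g 0.643 64.3
n 1 [0.0009, 0.0002, -0.0373] [0.02, -0.33, -0.06] end j [ 0.31 -0.35  2.35 -0.03  0.27  1.6 ] j4 -0.03 -0.01 j5min 0.27 step [0.   0.08 0.02 0.01 0.1  0.01]
```

View pics/g2.png

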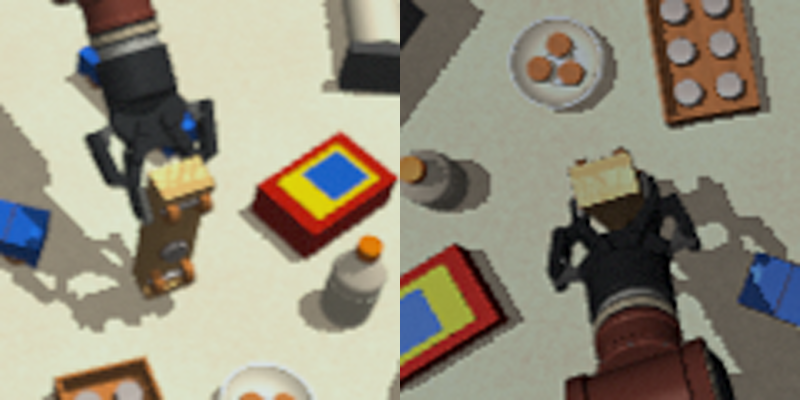

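The wagon hangs upright with its wheels facing away and its weight end down. I'll lower it to the counter.

Request:
play_rows --series '[[[0,0,-0.012,0,-0.3,0,0],[0,0,-0.012,0,0,0,0],[0,0,-0.008,0,0,0,0],[0,0,-0.003,0,0,0,0],[0,0,-0.002,0,0,0,0],[0,0,0,0,0,0,0]]]'

```text
time: 8.75
tool_pos: [0.5343, 0.2444, 0.1198]
tool_rot: [-0.063, 0.895, 0.135, 0.42]
contact_force: [-0.4, 0.5, -3.8]
gripper_width: 0.648
grasp_force: 64.2
```

Request:
play_rows --series '[[[0,0,-0.002,0,0,0,0],[0,0,0,0,0,0,0]]]'

```text
time: 8.95
tool_pos: [0.5348, 0.2446, 0.119]
tool_rot: [-0.063, 0.895, 0.135, 0.421]
contact_force: [0.9, -0.8, -2.0]
gripper_width: 0.643
grasp_force: 64.3
```

Request:
play_rows --series '[[[0,0,-0.0015,0,0,0,0],[0,0,0,0,0,0,0]]]'

```text
time: 9.15
tool_pos: [0.5356, 0.2449, 0.1189]
tool_rot: [-0.063, 0.894, 0.135, 0.422]
contact_force: [-2.0, 0.3, 3.5]
gripper_width: 0.645
grasp_force: 64.8
```

Request:
play_rows --series '[[[0,0,-0.0015,0,0,0,0],[0,0,0,0,0,0,0]]]'

```text
time: 9.35
tool_pos: [0.5364, 0.2453, 0.119]
tool_rot: [-0.063, 0.894, 0.135, 0.423]
contact_force: [-5.2, -0.3, 10.0]
gripper_width: 0.642
grasp_force: 65.2
```

Request:
play_rows --series '[[[0,0,-0.0015,0,0,0,0],[0,0,0,0,0,0,0]]]'

```text
time: 9.55
tool_pos: [0.5371, 0.2458, 0.1189]
tool_rot: [-0.064, 0.893, 0.135, 0.424]
contact_force: [-7.5, 0.5, 12.8]
gripper_width: 0.645
grasp_force: 65.0
```

Request:
play_rows --series '[[[0,0,0.003,0,0,0,0],[0,0,0,0,0,0,0],[0,0,0,0,0,0,1],[0,0,0,0,0,0,1],[0,0,0,0,0,0,1],[0,0,0,0,0,0,1],[0,0,0,0,0,0,1],[-0.015,-0.0045,0.013,0,0,0,1],[-0.02,-0.006,0.017,0,0,0,1],[-0.02,-0.006,0.017,0,0,0,1]]]'

```text
time: 10.55
tool_pos: [0.4784, 0.2276, 0.163]
tool_rot: [-0.062, 0.896, 0.135, 0.419]
contact_force: [-0.1, -0.2, 0.8]
gripper_width: 0.996
grasp_force: 0.0
```

```bash
python3 - <<'E'
from h import *
from plan import *
log()
a=grab("scene","/tmp/a.png"); b=grab("top","/tmp/b.png")
o=np.hstack([cv2.resize(a["frame"][185:265,270:350],(400,400),interpolation=2),cv2.resize(b["frame"][150:230,160:240],(400,400),interpolation=2)]); cv2.imwrite("pics/g3.png",o)
E
```

```text
10.55 j [ 0.308 -0.661  2.462 -0.018  0.465  1.592] p [0.4784 0.2276 0.163 ] q [-0.062  0.896  0.135  0.419] F [-0.1 -0.2  0.8] g 0.996 0.0
```

View pics/g3.png

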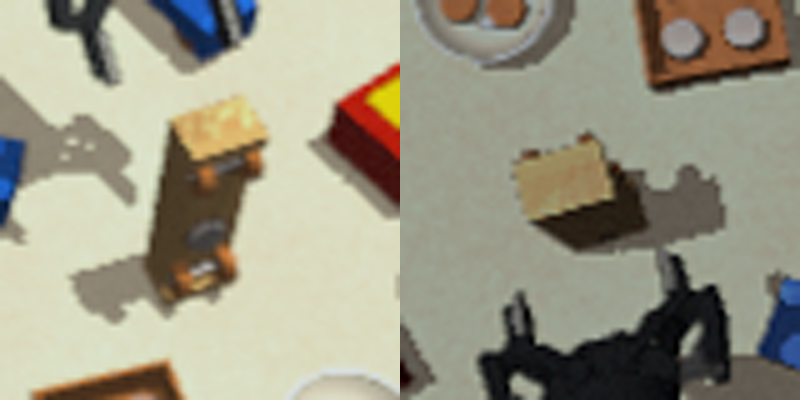

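The wagon stands free. In the top view its end face has corners at about (113,180), (202,143), (214,192) and (126,221) in the right panel.

```bash
python3 - <<'E'
from h import *
from plan import *
c=np.array([px2w("top",u/5+160-.4,v/5+150-.4,.18,1) for u,v in((113,180),(202,143),(214,192),(126,221))])
print(c.round(4),[np.linalg.norm(c[i]-c[(i+1)%4]).round(3) for i in range(4)]); m=c.mean(0); 
y=(c[0]+c[3]-c[1]-c[2]); h=np.degrees(np.arctan2(-y[0],y[1])); print(m,h)
u=np.radians(h); d=np.array([np.cos(u),np.sin(u),0])
# deck slab (28 of the 38 mm face) lies 5 mm nearer the robot than the face centre
P=m-.005*d; print("deck",P)
P[2]=.158
a=rows((.478,.228,.27),h,0,off=0)
c1=rows(P,h,-40,off=-.07,start=a)
c2=rows(P,h,-40,start=c1)
E
```

```text
[[0.5286 0.2746 0.18  ]
 [0.5517 0.2203 0.18  ]
 [0.5213 0.2123 0.18  ]
 [0.5033 0.266  0.18  ]] [np.float64(0.059), np.float64(0.031), np.float64(0.057), np.float64(0.027)]
[0.52622715 0.24329437 0.18      ] 20.84965072067539
deck [0.52155456 0.24151479 0.18      ]
n 7 [-0.0002, -0.0, 0.0146] [-2.35, 6.85, 0.49] end j [ 0.3  -0.2   1.79  0.    1.55  1.51] j4 -0.02 0.01 j5min 0.46 step [0.   0.08 0.1  0.02 0.18 0.02]
n 5 [0.0171, 0.0059, -0.0117] [-2.85, 7.48, 0.0] end j [ 0.32  0.51  1.21 -0.03  2.12  1.52] j4 -0.03 0.0 j5min 1.55 step [0.   0.15 0.12 0.01 0.12 0.  ]
n 2 [-0.0267, -0.0102, -0.0341] [0.0, 0.0, 0.0] end j [ 0.32  0.44  1.42 -0.03  1.98  1.52] j4 -0.03 -0.03 j5min 1.98 step [0.   0.04 0.11 0.   0.07 0.  ]
```

```bash
python3 - <<'E'
from h import *
c=np.array([px2w("scene",u/5+270-.4,v/5+185-.4,.18,1) for u,v in((172,122),(243,95),(268,130),(190,161))])
print(c.round(4),[np.linalg.norm(c[i]-c[(i+1)%4]).round(3) for i in range(4)],c.mean(0))
y=c[1]+c[2]-c[0]-c[3];print(np.degrees(np.arctan2(-y[0],y[1])))
# base corners of standing wagon, z=0 (wheel side beam z=10 corners)
print([px2w("scene",u/5+270-.4,v/5+185-.4,0,1).round(4) for u,v in((165,302),)])
c=cv2.resize(cv2.imread('/tmp/b.png')[225:345,240:360],(600,600),interpolation=2)
d=cv2.resize(cv2.imread('/tmp/a.png')[277:397,405:525],(200,200))
cv2.imwrite('pics/g4.png',c)
E
```

```text
[[0.5268 0.2114 0.18  ]
 [0.5076 0.263  0.18  ]
 [0.5383 0.2737 0.18  ]
 [0.5598 0.2176 0.18  ]] [np.float64(0.055), np.float64(0.033), np.float64(0.06), np.float64(0.034)] [0.5331298  0.24142348 0.18      ]
20.695463961534664
[array([0.5532, 0.2223, 0.    ])]
```

View pics/g4.png

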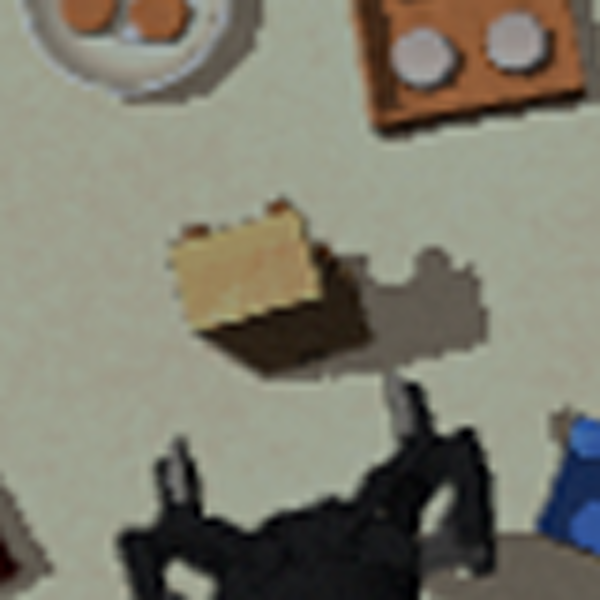

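The enlarged end face has corners at about (170,248), (298,205), (322,298) and (197,330), close to the expected 56 x 38 mm.

```bash
python3 - <<'E'
from h import *
from plan import *
c=np.array([px2w("top",u/5+240-.5,v/5+225-.5,.18) for u,v in((170,248),(298,205),(322,298),(197,330))])
print([np.linalg.norm(c[i]-c[(i+1)%4]).round(3) for i in range(4)]); m=c.mean(0); 
y=(c[0]+c[3]-c[1]-c[2]); h=np.degrees(np.arctan2(-y[0],y[1])); print(c.round(4),m,h)
h=18.5
u=np.radians(h); d=np.array([np.cos(u),np.sin(u),0])
P=m-.005*d; print("deck",P)
P[2]=.158
a=rows((.478,.228,.27),h,0,off=0)
c1=rows(P,h,-40,off=-.07,start=a)
c2=rows(P,h,-40,start=c1)
E
```

```text
[np.float64(0.055), np.float64(0.04), np.float64(0.053), np.float64(0.036)]
[[0.5375 0.2744 0.18  ]
 [0.5554 0.2222 0.18  ]
 [0.517  0.2116 0.18  ]
 [0.5037 0.2625 0.18  ]] [0.52840672 0.24268644 0.18      ] 16.84313043773159
deck [0.5236651  0.24109991 0.18      ]
n 7 [-0.0002, -0.0, 0.0146] [-2.21, 6.9, 0.18] end j [ 0.3  -0.2   1.79  0.    1.55  1.55] j4 -0.02 0.0 j5min 0.46 step [0.   0.08 0.1  0.01 0.18 0.01]
n 5 [0.0177, 0.0055, -0.0117] [-2.54, 7.59, 0.0] end j [ 0.31  0.51  1.21 -0.01  2.12  1.55] j4 -0.01 0.0 j5min 1.55 step [0.   0.15 0.12 0.   0.12 0.  ]
n 2 [-0.0271, -0.0091, -0.0341] [0.0, 0.0, 0.0] end j [ 0.31  0.44  1.42 -0.01  1.98  1.55] j4 -0.01 -0.01 j5min 1.98 step [0.   0.04 0.11 0.   0.07 0.  ]
```

Request:
play_rows --series '[[[0,0,0.0146,-2.2,6.9,0.1,1],[0,0,0.0146,-2.2,6.9,0.1,1],[0,0,0.0146,-2.2,6.9,0.1,1],[0,0,0.0146,-2.2,6.9,0.1,1],[0,0,0.0146,-2.2,6.9,0.1,1],[0,0,0.0146,-2.2,6.9,0.1,1],[0,0,0.0146,-2.2,6.9,0.1,1]]]'

```text
time: 11.35
tool_pos: [0.4801, 0.2281, 0.2657]
tool_rot: [0.003, 0.988, 0.156, -0.006]
contact_force: [0.9, -0.5, 1.1]
gripper_width: 1.003
grasp_force: 0.0
```

Request:
play_rows --series '[[[0.0177,0.0055,-0.0117,-2.5,7.6,0,1],[0.0177,0.0055,-0.0117,-2.5,7.6,0,1],[0.0177,0.0055,-0.0117,-2.5,7.6,0,1],[0.0177,0.0055,-0.0117,-2.5,7.6,0,1],[0.0177,0.0055,-0.0117,-2.5,7.6,0,1],[0,0,0,0,0,0,1]]]'

```text
time: 11.95
tool_pos: [0.568, 0.2548, 0.1908]
tool_rot: [0.058, 0.923, 0.146, -0.351]
contact_force: [-1.3, -1.0, -2.6]
gripper_width: 0.999
grasp_force: 0.0
```

```bash
python3 - <<'E'
from h import log
from plan import *
log(); rows((.5237,.2411,.158),17.5,-40,n=5)
E
```

```text
11.95 j [ 0.307  0.546  1.204 -0.012  2.119  1.561] p [0.568  0.2548 0.1908] q [ 0.058  0.923  0.146 -0.351] F [-1.3 -1.  -2.6] g 0.999 0.0
n 5 [-0.0112, -0.0035, -0.0095] [0.16, -0.31, -0.12] end j [ 0.3   0.44  1.42 -0.    1.98  1.57] j4 -0.01 -0.0 j5min 1.98 step [0.   0.02 0.05 0.   0.03 0.  ]
```

Request:
play_rows --series '[[[-0.0112,-0.0035,-0.0095,0.16,-0.3,-0.1,1],[-0.0112,-0.0035,-0.0095,0.16,-0.3,-0.1,1],[-0.0112,-0.0035,-0.0095,0.16,-0.3,-0.1,1],[-0.0112,-0.0035,-0.0095,0.16,-0.3,-0.1,1],[-0.0112,-0.0035,-0.0095,0.16,-0.3,-0.1,1],[0,0,0,0,0,0,1],[0,0,0,0,0,0,1]]]'

```text
time: 12.65
tool_pos: [0.5118, 0.2379, 0.1599]
tool_rot: [0.051, 0.932, 0.145, -0.327]
contact_force: [0.6, 0.0, 0.1]
gripper_width: 1.003
grasp_force: 0.0
```

```bash
python3 - <<'E'
from h import log
from plan import *
log(); rows((.5237,.2411,.158),17.5,-40,n=1)
E
```

```text
12.65 j [ 0.304  0.411  1.423 -0.003  1.984  1.567] p [0.5118 0.2379 0.1599] q [ 0.051  0.932  0.145 -0.327] F [0.6 0.  0.1] g 1.003 0.0
n 1 [0.0002, -0.0005, -0.0165] [-0.38, 1.23, -0.15] end j [ 0.3   0.44  1.42 -0.    1.98  1.57] j4 -0.0 -0.0 j5min 1.98 step [0.   0.03 0.   0.   0.   0.  ]
```

Request:
play_rows --series '[[[0,0,-0.008,-0.2,0.6,0,1],[0,0,-0.008,-0.2,0.6,0,1],[0,0,0,0,0,0,1],[0,0,0,0,0,0,0],[0,0,0,0,0,0,0],[0,0,0,0,0,0,0],[0,0,0,0,0,0,0],[0,0,0,0,0,0,0],[0,0,0,0,0,0,0],[0,0,0,0,0,0,0]]]'

```text
time: 13.65
tool_pos: [0.5119, 0.238, 0.1439]
tool_rot: [0.053, 0.929, 0.144, -0.338]
contact_force: [1.4, 0.7, 0.2]
gripper_width: 0.645
grasp_force: 63.9
```

```bash
python3 - <<'E'
from h import log
from plan import *
s=log(); x=s['tool_pos']; q=s['tool_rot']; R=Ro.from_quat(np.r_[q[1:],q[0]]).as_matrix()
z=R[:,2]; print("tilt",np.degrees(np.arctan2(np.hypot(z[0],z[1]),-z[2])),"heading",np.degrees(np.arctan2(-z[1],-z[0])), "grasp",x-.019*z)
c=rows((.5237,.2411,.225),17.5,-40)
c=rows(press(-88,160,.14),10,50,start=c)
c=rows(press(-94,75,.072),3.04,50,start=c)
c=rows(press(-94,0,.072),3.04,50,start=c)
E
```

```text
13.65 j [ 0.305  0.441  1.419 -0.003  1.98   1.567] p [0.5119 0.238  0.1439] q [ 0.053  0.929  0.144 -0.338] F [1.4 0.7 0.2] g 0.645 63.9
tilt 39.99266601104466 heading 17.66974061556239 grasp [0.5235245  0.24171411 0.15847093]
n 2 [0.0001, -0.0003, 0.0333] [0.01, 0.01, -0.08] end j [ 0.3   0.38  1.38 -0.    2.08  1.57] j4 -0.0 -0.0 j5min 1.98 step [0.   0.03 0.02 0.   0.05 0.  ]
n 11 [0.0019, -0.017, -0.0075] [1.95, -7.95, -0.54] end j [-0.19 -0.58  2.48  0.63  0.49  0.76] j4 -0.03 0.63 j5min 0.49 step [0.08 0.1  0.11 0.29 0.15 0.3 ]
n 3 [-0.0004, -0.029, -0.0227] [-0.0, -0.0, -2.32] end j [-0.38 -0.4   2.5   1.01  0.39  0.3 ] j4 0.63 1.01 j5min 0.39 step [0.06 0.07 0.02 0.15 0.03 0.18]
n 2 [0.002, -0.0374, 0.0] [0.0, 0.0, 0.0] end j [-0.58 -0.31  2.44  1.12  0.53  0.06] j4 1.01 1.12 j5min 0.39 step [0.1  0.05 0.03 0.07 0.07 0.13]
```

```bash
python3 - <<'E'
from h import log
from h import *
from plan import *
for n,u,v in(("trayTL",305,186),("trayBR",358,245),("trayBL",316,250),("blueTL",352,308),("blueR",432,335),("blueB",425,358)): print(n,px2w("top",u,v,.035)[:2].round(3))
c=rows((.5235,.2417,.29),17.5,-40)
c=rows(press(-88,160,.20),10,50,start=c)
c=rows(press(-96,75,.073),3.04,50,start=c)
c=rows(press(-96,0,.073),3.04,50,start=c)
E
```

```text
trayTL [0.766 0.234]
trayBR [0.627 0.109]
trayBL [0.615 0.206]
blueTL [0.482 0.122]
blueR [ 0.421 -0.059]
blueB [ 0.369 -0.043]
n 3 [-0.0, 0.0, 0.0438] [0.0, 0.0, -0.05] end j [ 0.3   0.34  1.33 -0.    2.18  1.57] j4 -0.0 -0.0 j5min 1.98 step [0.   0.04 0.04 0.   0.07 0.  ]
n 11 [0.0019, -0.0171, -0.008] [1.95, -7.95, -0.54] end j [-0.19 -0.69  2.43  0.5   0.62  0.91] j4 -0.03 0.5 j5min 0.62 step [0.08 0.1  0.11 0.21 0.15 0.21]
n 4 [-0.0008, -0.0218, -0.0318] [-0.0, -0.0, -1.74] end j [-0.39 -0.41  2.5   1.    0.4   0.31] j4 0.5 1.0 j5min 0.4 step [0.05 0.1  0.03 0.19 0.06 0.22]
n 2 [0.002, -0.0374, 0.0] [0.0, 0.0, 0.0] end j [-0.59 -0.32  2.44  1.12  0.53  0.07] j4 1.0 1.12 j5min 0.4 step [0.1  0.05 0.03 0.07 0.07 0.14]
```

Clear route. I'll lift, then turn the wagon over on the left side of the press.

Request:
play_rows --series '[[[0,0,0.033,0,0,0,0],[0,0,0.033,0,0,0,0],[0,0,0.033,0,0,0,0],[0,0,0.032,0,0,0,0],[0.0015,-0.0134,-0.006,1.53,-6.25,-0.42,0],[0.0015,-0.0134,-0.006,1.53,-6.25,-0.42,0],[0.0015,-0.0134,-0.006,1.53,-6.25,-0.42,0],[0.0015,-0.0134,-0.006,1.53,-6.25,-0.42,0],[0.0015,-0.0134,-0.006,1.53,-6.25,-0.42,0],[0.0015,-0.0134,-0.006,1.53,-6.25,-0.42,0]]]'

```text
time: 14.65
tool_pos: [0.52, 0.1567, 0.2376]
tool_rot: [0.016, 0.992, 0.125, -0.01]
contact_force: [-0.5, -0.6, -2.8]
gripper_width: 0.647
grasp_force: 64.6
```

Request:
play_rows --series '[[[0.0015,-0.0134,-0.006,1.53,-6.25,-0.42,0],[0.0015,-0.0134,-0.006,1.53,-6.25,-0.42,0],[0.0015,-0.0134,-0.006,1.53,-6.25,-0.42,0],[0.0015,-0.0134,-0.006,1.53,-6.25,-0.42,0],[0.0015,-0.0134,-0.006,1.53,-6.25,-0.42,0],[0.0015,-0.0134,-0.006,1.53,-6.25,-0.42,0],[0.0015,-0.0134,-0.006,1.53,-6.25,-0.42,0],[0.0015,-0.0134,-0.006,1.53,-6.25,-0.42,0],[0,0,0,0,0,0,0],[0,0,0,0,0,0,0]]]'

```text
time: 15.65
tool_pos: [0.5314, 0.0502, 0.1883]
tool_rot: [-0.036, 0.904, 0.079, 0.419]
contact_force: [0.2, -0.3, -2.1]
gripper_width: 0.65
grasp_force: 64.8
```

```bash
python3 - <<'E'
from h import *
from plan import *
log()
a=grab("scene","/tmp/a.png"); b=grab("top","/tmp/b.png")
o=np.hstack([cv2.resize(a["frame"][170:310,150:290],(400,400),interpolation=2),cv2.resize(b["frame"][80:220,210:350],(400,400),interpolation=2)]); cv2.imwrite("pics/g5.png",o)
c=rows(press(-96,75,.075),3.04,50,n=8)
c=rows(press(-96,0,.075),3.04,50,start=c,n=6)
E
```

```text
15.65 j [-0.19  -0.692  2.432  0.483  0.623  0.925] p [0.5314 0.0502 0.1883] q [-0.036  0.904  0.079  0.419] F [ 0.2 -0.3 -2.1] g 0.65 64.8
n 8 [-0.0005, -0.011, -0.0162] [0.02, 0.0, -0.88] end j [-0.39 -0.41  2.5   0.99  0.4   0.32] j4 0.48 0.99 j5min 0.4 step [0.03 0.05 0.02 0.1  0.03 0.12]
n 6 [0.0007, -0.0125, 0.0] [0.0, 0.0, 0.0] end j [-0.59 -0.32  2.44  1.11  0.54  0.08] j4 0.99 1.11 j5min 0.4 step [0.04 0.02 0.01 0.03 0.02 0.05]
```

View pics/g5.png

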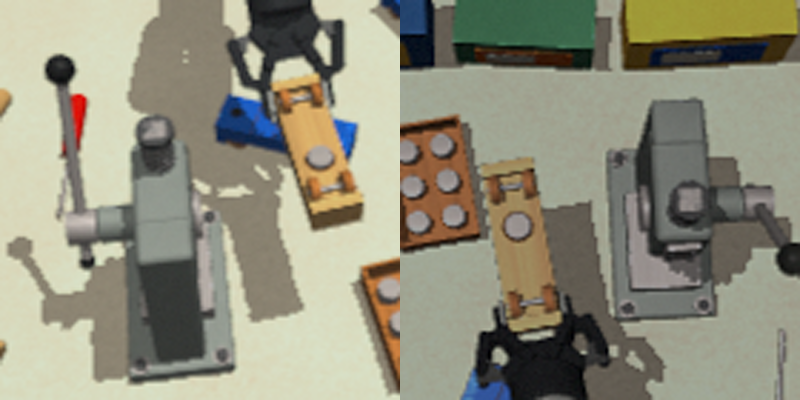

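The wagon is held wheels up beside the press, as intended. I'll lower it and slide it in sideways under the ram.

Request:
play_rows --series '[[[-0.0005,-0.011,-0.0168,0,0,-0.88,0],[-0.0005,-0.011,-0.0168,0,0,-0.88,0],[-0.0005,-0.011,-0.0168,0,0,-0.88,0],[-0.0005,-0.011,-0.0168,0,0,-0.88,0],[-0.0005,-0.011,-0.0168,0,0,-0.88,0],[-0.0005,-0.011,-0.0168,0,0,-0.88,0],[-0.0005,-0.011,-0.0168,0,0,-0.88,0],[-0.0005,-0.011,-0.0168,0,0,-0.88,0],[0,0,0,0,0,0,0],[0,0,0,0,0,0,0]]]'

```text
time: 16.75
tool_pos: [0.5301, -0.0375, 0.0576]
tool_rot: [-0.01, 0.906, 0.025, 0.423]
contact_force: [0.6, -0.3, -3.4]
gripper_width: 0.649
grasp_force: 65.3
```

```bash
python3 - <<'E'
from h import log
from plan import *
log(); rows(press(-96,0,.070),3.04,50,n=8)
E
```

```text
16.75 j [-0.386 -0.394  2.503  1.027  0.388  0.284] p [ 0.5301 -0.0375  0.0576] q [-0.01   0.906  0.025  0.423] F [ 0.6 -0.3 -3.4] g 0.649 65.3
n 8 [0.0004, -0.0093, 0.0] [0.02, 0.01, 0.0] end j [-0.59 -0.31  2.44  1.13  0.53  0.05] j4 1.03 1.13 j5min 0.39 step [0.03 0.01 0.01 0.02 0.02 0.04]
```

Request:
play_rows --series '[[[0.0004,-0.0093,0,0,0,0,0],[0.0004,-0.0093,0,0,0,0,0],[0.0004,-0.0093,0,0,0,0,0],[0.0004,-0.0093,0,0,0,0,0],[0.0004,-0.0093,0,0,0,0,0],[0.0004,-0.0093,0,0,0,0,0],[0.0004,-0.0093,0,0,0,0,0],[0.0004,-0.0093,0,0,0,0,0],[0,0,0,0,0,0,0],[0,0,0,0,0,0,0]]]'

```text
time: 17.75
tool_pos: [0.5318, -0.1124, 0.056]
tool_rot: [-0.01, 0.906, 0.024, 0.422]
contact_force: [-0.9, 1.2, -3.8]
gripper_width: 0.652
grasp_force: 65.4
```

```bash
python3 - <<'E'
from h import *
from plan import *
log(); rows(press(-96,0,.070),3.04,50,n=1)
a=grab("scene","/tmp/a.png"); b=grab("top","/tmp/b.png")
o=np.hstack([cv2.resize(a["frame"][180:310,160:260],(400,520),interpolation=2),cv2.resize(b["frame"][110:240,250:350],(400,520),interpolation=2)]); cv2.imwrite("pics/g6.png",o)
E
```

```text
17.75 j [-0.588 -0.311  2.448  1.135  0.527  0.047] p [ 0.5318 -0.1124  0.056 ] q [-0.01   0.906  0.024  0.422] F [-0.9  1.2 -3.8] g 0.652 65.4
n 1 [0.0018, 0.0005, 0.0018] [0.13, -0.02, 0.12] end j [-0.59 -0.31  2.44  1.13  0.53  0.05] j4 1.13 1.13 j5min 0.53 step [0.   0.   0.   0.   0.   0.01]
```

View pics/g6.png

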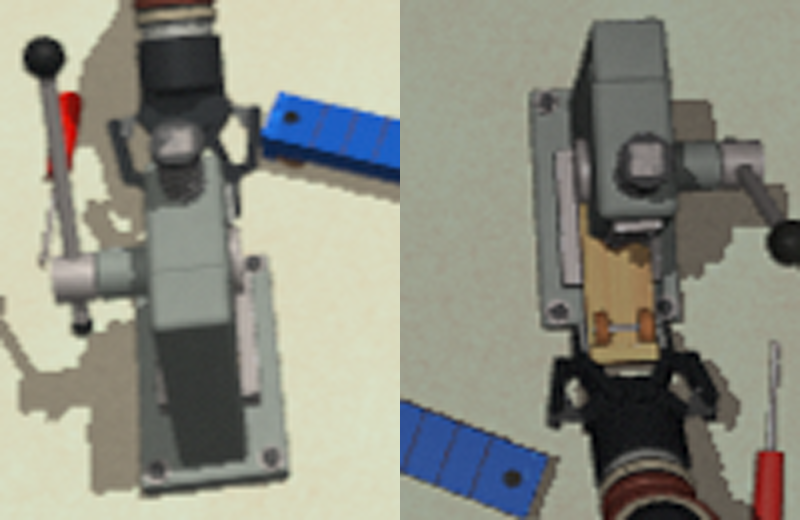

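The wagon is under the head and lined up with the anvil. I'll lower it until it touches.

Request:
play_rows --series '[[[0,0,-0.003,0,0,0,0],[0,0,-0.003,0,0,0,0],[0,0,-0.001,0,0,0,0],[0,0,0,0,0,0,0]]]'

```text
time: 18.25
tool_pos: [0.5316, -0.1117, 0.0487]
tool_rot: [-0.01, 0.906, 0.024, 0.422]
contact_force: [0.0, 0.3, -3.5]
gripper_width: 0.649
grasp_force: 65.4
```

Request:
play_rows --series '[[[0,0,-0.0015,0,0,0,0],[0,0,0,0,0,0,0]]]'

```text
time: 18.45
tool_pos: [0.5319, -0.1121, 0.0476]
tool_rot: [-0.01, 0.906, 0.024, 0.422]
contact_force: [-0.6, -0.1, -3.2]
gripper_width: 0.648
grasp_force: 65.4
```

Request:
play_rows --series '[[[0,0,-0.0015,0,0,0,0],[0,0,0,0,0,0,0]]]'

```text
time: 18.65
tool_pos: [0.5318, -0.1121, 0.046]
tool_rot: [-0.01, 0.906, 0.024, 0.422]
contact_force: [-0.9, -0.6, -3.7]
gripper_width: 0.645
grasp_force: 65.4
```

Request:
play_rows --series '[[[0,0,-0.0015,0,0,0,0],[0,0,0,0,0,0,0]]]'

```text
time: 18.85
tool_pos: [0.5325, -0.1124, 0.0455]
tool_rot: [-0.01, 0.906, 0.024, 0.423]
contact_force: [0.5, 0.8, -0.2]
gripper_width: 0.646
grasp_force: 65.5
```

Request:
play_rows --series '[[[0,0,-0.0015,0,0,0,0],[0,0,0,0,0,0,0]]]'

```text
time: 19.05
tool_pos: [0.5333, -0.1127, 0.0453]
tool_rot: [-0.009, 0.905, 0.024, 0.424]
contact_force: [-2.8, 1.9, 4.2]
gripper_width: 0.645
grasp_force: 66.2
```

Request:
play_rows --series '[[[0,0,-0.0015,0,0,0,0],[0,0,0,0,0,0,0]]]'

```text
time: 19.25
tool_pos: [0.5342, -0.113, 0.0451]
tool_rot: [-0.009, 0.905, 0.024, 0.425]
contact_force: [-5.2, 1.9, 9.8]
gripper_width: 0.651
grasp_force: 66.8
```

Request:
play_rows --series '[[[0,0,0.002,0,0,0,0],[0.002,0.0001,0,0,0,0,0],[0.002,0.0001,0,0,0,0,0],[0,0,0,0,0,0,0]]]'

```text
time: 19.65
tool_pos: [0.5372, -0.1128, 0.0453]
tool_rot: [-0.009, 0.905, 0.024, 0.424]
contact_force: [1.5, -0.5, 2.9]
gripper_width: 0.648
grasp_force: 65.9
```

Request:
play_rows --series '[[[0.0015,0.0001,0,0,0,0,0],[0.0015,0,0,0,0,0,0],[0,0,0,0,0,0,0]]]'

```text
time: 19.95
tool_pos: [0.5401, -0.1127, 0.0453]
tool_rot: [-0.009, 0.905, 0.024, 0.424]
contact_force: [-0.5, -1.3, 4.3]
gripper_width: 0.646
grasp_force: 66.2
```

Request:
play_rows --series '[[[0.0015,0.0001,0,0,0,0,0],[0.0015,0,0,0,0,0,0],[0,0,0,0,0,0,0]]]'

```text
time: 20.25
tool_pos: [0.5421, -0.1125, 0.0452]
tool_rot: [-0.009, 0.906, 0.024, 0.423]
contact_force: [-32.2, -2.2, 25.5]
gripper_width: 0.652
grasp_force: 70.2
```

It met the column within 1 mm of the expected position. I'll unload, open and back away.

Request:
play_rows --series '[[[-0.0018,0,0.001,0,0,0,0],[0,0,0,0,0,0,0],[0,0,0,0,0,0,1],[0,0,0,0,0,0,1],[0,0,0,0,0,0,1],[0,0,0,0,0,0,1],[0,0,0,0,0,0,1],[-0.008,-0.0004,0.007,0,0,0,1],[-0.012,-0.0006,0.01,0,0,0,1],[-0.02,-0.001,0.017,0,0,0,1]]]'

```text
time: 21.25
tool_pos: [0.4994, -0.1131, 0.0778]
tool_rot: [-0.011, 0.907, 0.024, 0.421]
contact_force: [0.1, 0.0, 0.5]
gripper_width: 1.0
grasp_force: 0.0
```

Request:
play_rows --series '[[[-0.025,-0.001,0.035,0,0,0,1],[-0.02,0,0.045,0,0,0,1],[-0.01,0,0.045,0,0,0,1],[0,0,0.045,0,0,0,1],[0,0,0.045,0,0,0,1],[0,0,0,0,0,0,1],[0,0,0,0,0,0,1]]]'

```text
time: 21.95
tool_pos: [0.4513, -0.1145, 0.2879]
tool_rot: [-0.01, 0.905, 0.025, 0.425]
contact_force: [0.3, 1.1, 0.4]
gripper_width: 1.002
grasp_force: 0.0
```

```bash
python3 - <<'E'
from h import *
from plan import *
log()
a=grab("scene","/tmp/a.png"); b=grab("top","/tmp/b.png")
o=np.hstack([cv2.resize(a["frame"][180:310,160:260],(400,520),interpolation=2),cv2.resize(b["frame"][130:195,270:320],(400,520),interpolation=2)]); cv2.imwrite("pics/g7.png",o)
k=press(-68,-90,.326)
print(k)
for th in(20,30,40):
    c=rows(k,3.04,th,off=-.10); c=rows(k,3.04,th,off=.010,start=c)
    for q in(.4,.8,1.1,1.3):
        t=np.pi/3-q; c=rows(press(22-180*np.cos(t),-90,.17+.18*np.sin(t)),3.04,th,off=.010,start=c)
E
```

```text
21.95 j [-0.768 -1.005  2.421  0.668  1.138  0.646] p [ 0.4513 -0.1145  0.2879] q [-0.01   0.905  0.025  0.425] F [0.3 1.1 0.4] g 1.002 0.0
[ 0.55176867 -0.2010796   0.326     ]
n 4 [0.0167, -0.0222, 0.034] [-0.41, 7.51, -0.02] end j [-0.62 -0.36  1.7   0.21  1.52  0.92] j4 0.21 0.67 j5min 1.14 step [0.05 0.19 0.18 0.13 0.13 0.08]
n 3 [0.0125, 0.0007, -0.0345] [0.0, 0.0, 0.0] end j [-0.57 -0.27  1.8   0.21  1.33  0.93] j4 0.21 0.21 j5min 1.33 step [0.02 0.04 0.04 0.   0.06 0.  ]
n 2 [-0.0268, -0.0014, -0.0237] [0.0, 0.0, 0.0] end j [-0.64 -0.38  1.96  0.23  1.29  0.85] j4 0.21 0.23 j5min 1.29 step [0.04 0.05 0.08 0.01 0.02 0.04]
n 2 [-0.0154, -0.0008, -0.0322] [0.0, 0.0, 0.0] end j [-0.68 -0.42  2.09  0.25  1.21  0.78] j4 0.23 0.25 j5min 1.21 step [0.02 0.02 0.07 0.01 0.04 0.04]
n 2 [-0.0026, -0.0001, -0.0268] [0.0, 0.0, 0.0] end j [-0.69 -0.38  2.16  0.26  1.11  0.74] j4 0.25 0.26 j5min 1.11 step [0.   0.02 0.03 0.01 0.05 0.02]
n 1 [0.0055, 0.0003, -0.0355] [0.0, 0.0, 0.0] end j [-0.68 -0.32  2.18  0.27  1.04  0.72] j4 0.26 0.27 j5min 1.04 step [0.01 0.06 0.02 0.01 0.08 0.01]
n 4 [0
[... 1124 characters left out ...]
-0.45  2.01  0.51  1.08  0.71] j4 0.51 0.53 j5min 1.08 step [0.05 0.07 0.01 0.01 0.08 0.01]
n 2 [-0.0268, -0.0014, -0.0237] [0.0, 0.0, 0.0] end j [-0.77 -0.56  2.16  0.56  1.09  0.6 ] j4 0.51 0.56 j5min 1.08 step [0.05 0.05 0.08 0.03 0.01 0.06]
n 2 [-0.0154, -0.0008, -0.0322] [0.0, 0.0, 0.0] end j [-0.84 -0.59  2.29  0.61  1.05  0.48] j4 0.56 0.61 j5min 1.05 step [0.03 0.02 0.06 0.03 0.02 0.06]
n 2 [-0.0026, -0.0001, -0.0268] [0.0, 0.0, 0.0] end j [-0.85 -0.53  2.34  0.66  0.96  0.39] j4 0.61 0.66 j5min 0.96 step [0.01 0.03 0.03 0.02 0.04 0.05]
n 1 [0.0055, 0.0003, -0.0355] [0.0, 0.0, 0.0] end j [-0.83 -0.46  2.36  0.7   0.89  0.33] j4 0.66 0.7 j5min 0.89 step [0.01 0.08 0.02 0.04 0.08 0.06]
```

View pics/g7.png

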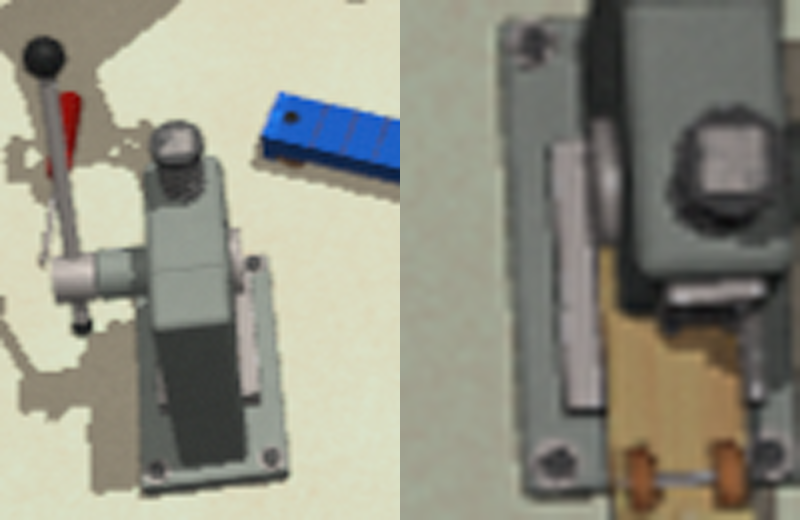

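The wagon lies wheels up, lined up with the anvil, with wheels at about (640,476) and (730,472) in the right panel. A quick numeric check of its place before the lever:

```bash
python3 - <<'E'
from h import *
from kin import *
def f(u,v,z):
    w=px2w("top",(u-400)/8+270-.45,v/8+130-.45,z,1); d=w[:2]-PX; c,s=np.cos(PH),np.sin(PH); return np.array([c*d[0]+s*d[1],-s*d[0]+c*d[1]]).round(4)
print("wheels",f(640,476,.085),f(730,472,.085),"deck edges",f(608,430,.073),f(750,430,.073), "expect wheel x -.082")
from plan import *
k=press(-68,-90,.326)
c=rows(k,3.04,30,off=-.09,n=8); c=rows(k,3.04,30,off=.010,start=c,n=5)
E
```

```text
wheels [-0.0829  0.0175] [-0.0831 -0.0195] deck edges [-0.0614  0.0283] [-0.0645 -0.0306] expect wheel x -.082
n 8 [0.007, -0.0112, 0.015] [-0.14, 2.5, -0.01] end j [-0.7  -0.49  1.85  0.35  1.39  0.82] j4 0.35 0.67 j5min 1.14 step [0.01 0.08 0.07 0.04 0.04 0.02]
n 5 [0.01, 0.0005, -0.0173] [0.0, 0.0, 0.0] end j [-0.62 -0.37  1.91  0.34  1.2   0.84] j4 0.34 0.35 j5min 1.2 step [0.02 0.03 0.01 0.   0.04 0.  ]
```

The position checks out to about 1 mm. Now to the knob.

Request:
play_rows --series '[[[0.007,-0.0112,0.015,-0.14,2.5,0,1],[0.007,-0.0112,0.015,-0.14,2.5,0,1],[0.007,-0.0112,0.015,-0.14,2.5,0,1],[0.007,-0.0112,0.015,-0.14,2.5,0,1],[0.007,-0.0112,0.015,-0.14,2.5,0,1],[0.007,-0.0112,0.015,-0.14,2.5,0,1],[0.007,-0.0112,0.015,-0.14,2.5,0,1],[0.007,-0.0112,0.015,-0.14,2.5,0,1],[0,0,0,0,0,0,1],[0,0,0,0,0,0,1]]]'

```text
time: 23.05
tool_pos: [0.507, -0.2035, 0.4036]
tool_rot: [-0.007, 0.966, 0.027, 0.259]
contact_force: [-0.1, -0.1, -0.6]
gripper_width: 0.995
grasp_force: 0.0
```

```bash
python3 - <<'E'
from h import *
from plan import *
log()
c=rows(press(-68,-90,.326),3.04,30,off=.014,n=6)
E
```

```text
23.05 j [-0.698 -0.486  1.852  0.356  1.389  0.822] p [ 0.507  -0.2035  0.4036] q [-0.007  0.966  0.027  0.259] F [-0.1 -0.1 -0.6] g 0.995 0.0
n 6 [0.0086, 0.0005, -0.015] [-0.01, 0.0, -0.02] end j [-0.62 -0.36  1.91  0.34  1.19  0.84] j4 0.34 0.36 j5min 1.19 step [0.01 0.02 0.01 0.   0.03 0.  ]
```

Request:
play_rows --series '[[[0.0086,0.0005,-0.015,0,0,0,1],[0.0086,0.0005,-0.015,0,0,0,1],[0.0086,0.0005,-0.015,0,0,0,1],[0.0086,0.0005,-0.015,0,0,0,1],[0.0086,0.0005,-0.015,0,0,0,1],[0.0086,0.0005,-0.015,0,0,0,1],[0,0,0,0,0,0,1],[0,0,0,0,0,0,1]]]'

```text
time: 23.85
tool_pos: [0.5578, -0.2002, 0.3144]
tool_rot: [-0.007, 0.965, 0.027, 0.259]
contact_force: [-0.1, -0.5, 0.5]
gripper_width: 0.998
grasp_force: 0.0
```

Request:
play_rows --series '[[[0,0,0,0,0,0,0],[0,0,0,0,0,0,0],[0,0,0,0,0,0,0],[0,0,0,0,0,0,0],[0,0,0,0,0,0,0],[0,0,0,0,0,0,0],[0,0,0,0,0,0,0],[0,0,0,0,0,0,0]]]'

```text
time: 24.65
tool_pos: [0.5586, -0.2, 0.3175]
tool_rot: [-0.007, 0.965, 0.027, 0.26]
contact_force: [-5.2, 2.6, 4.6]
gripper_width: 0.336
grasp_force: 58.7
```

```bash
python3 - <<'E'
from h import *
from plan import *
s=log()
A=np.pi/3
f=lambda q:press(22-180*np.cos(A-q),-90,.17+.18*np.sin(A-q))
Q=[0,.1,.2,.3,.4,.5,.6,.7,.8,.9,1.0,1.06,1.12,1.18,1.24,1.28,1.31]
print(np.diff([f(q) for q in Q],axis=0).round(4).tolist())
E
```

```text
24.65 j [-0.621 -0.363  1.904  0.345  1.196  0.833] p [ 0.5586 -0.2     0.3175] q [-0.007  0.965  0.027  0.26 ] F [-5.2  2.6  4.6] g 0.336 58.7
[[-0.0151, -0.0008, -0.0098], [-0.014, -0.0007, -0.0112], [-0.0129, -0.0007, -0.0126], [-0.0115, -0.0006, -0.0138], [-0.0101, -0.0005, -0.0149], [-0.0086, -0.0005, -0.0158], [-0.007, -0.0004, -0.0166], [-0.0053, -0.0003, -0.0172], [-0.0035, -0.0002, -0.0176], [-0.0017, -0.0001, -0.0179], [-0.0002, -0.0, -0.0108], [0.0005, 0.0, -0.0108], [0.0011, 0.0001, -0.0107], [0.0017, 0.0001, -0.0107], [0.0015, 0.0001, -0.007], [0.0013, 0.0001, -0.0052]]
```

The grip is slightly shallow: 28.5 mm on a 32 mm ball, and it is pushing the tool back. I'll open, go 8 mm deeper and close again.

Request:
play_rows --series '[[[0,0,0,0,0,0,0.6],[0,0,0,0,0,0,0.6],[0,0,0,0,0,0,0.6],[0.004,0,-0.007,0,0,0,0.6],[0,0,0,0,0,0,0],[0,0,0,0,0,0,0],[0,0,0,0,0,0,0],[0,0,0,0,0,0,0],[0,0,0,0,0,0,0],[0,0,0,0,0,0,0]]]'

```text
time: 25.65
tool_pos: [0.5624, -0.1998, 0.3081]
tool_rot: [-0.008, 0.965, 0.027, 0.259]
contact_force: [-1.1, 5.0, -1.4]
gripper_width: 0.34
grasp_force: 59.1
```

Request:
play_rows --series '[[[-0.015,-0.0008,-0.01,0,0,0,0],[-0.014,-0.0007,-0.011,0,0,0,0],[-0.013,-0.0007,-0.0126,0,0,0,0],[-0.0115,-0.0006,-0.0138,0,0,0,0],[0,0,0,0,0,0,0]]]'

```text
time: 26.15
tool_pos: [0.5089, -0.2025, 0.2632]
tool_rot: [-0.008, 0.965, 0.026, 0.261]
contact_force: [-6.1, 9.8, 8.5]
gripper_width: 0.339
grasp_force: 59.0
```

Request:
play_rows --series '[[[-0.01,-0.0005,-0.015,0,0,0,0],[-0.0086,-0.0005,-0.0158,0,0,0,0],[-0.007,-0.0004,-0.0166,0,0,0,0],[-0.0053,-0.0003,-0.0172,0,0,0,0],[0,0,0,0,0,0,0]]]'

```text
time: 26.65
tool_pos: [0.4736, -0.2041, 0.1941]
tool_rot: [-0.008, 0.967, 0.028, 0.253]
contact_force: [-42.9, 7.2, 18.6]
gripper_width: 0.272
grasp_force: 55.3
```

Request:
play_rows --series '[[[-0.0035,-0.0002,-0.0176,0,0,0,0],[-0.0017,-0.0001,-0.018,0,0,0,0],[0,0,-0.0108,0,0,0,0],[0.0005,0,-0.0108,0,0,0,0],[0,0,0,0,0,0,0]]]'

```text
time: 27.15
tool_pos: [0.4732, -0.2053, 0.1382]
tool_rot: [-0.007, 0.965, 0.026, 0.259]
contact_force: [0.0, 0.4, -0.6]
gripper_width: 0.001
grasp_force: 0.0
```

Request:
play_rows --series '[[[0.0011,0.0001,-0.0107,0,0,0,0],[0.0017,0.0001,-0.0107,0,0,0,0],[0.0015,0.0001,-0.007,0,0,0,0],[0,0,0,0,0,0,0],[0,0,0,0,0,0,0]]]'

```text
time: 27.65
tool_pos: [0.478, -0.2053, 0.1113]
tool_rot: [-0.006, 0.965, 0.027, 0.26]
contact_force: [0.0, 0.9, 0.6]
gripper_width: 0.003
grasp_force: 0.0
```

The knob slipped out because the tool kept a fixed angle while the knob turned. I'll grip again and turn the tool with the lever, from tilt -38° to about +36°, so nothing twists in the pads.

```bash
cat > lev.py <<'E'
from plan import *
A=np.pi/3
kn=lambda q:press(22-180*np.cos(A-q),-90,.17+.18*np.sin(A-q))
E
python3 - <<'E'
from h import log
from lev import *
s=log()
c=down(.44,-.205,.30,3.04,n=8)
c=rows((.46,-.2035,.50),3.04,0,off=0,start=c)
c=rows(kn(0),3.04,-38,off=-.08,start=c)
c=rows(kn(0),3.04,-38,off=.022,start=c)
for q in(.3,.6,.9,1.1,1.28): c=rows(kn(q),3.04,-38+np.degrees(q),off=.022,start=c,n=3)
E
```

```text
27.65 j [-0.749 -0.378  2.266  0.468  0.925  0.544] p [ 0.478  -0.2053  0.1113] q [-0.006  0.965  0.027  0.26 ] F [0.  0.9 0.6] g 0.003 0.0
n 8 [-0.0048, 0.0, 0.0236] [-0.19, 3.76, -0.02] end j [-0.59 -0.32  1.84  0.    1.62  0.93] j4 0.0 0.47 j5min 0.92 step [0.02 0.02 0.06 0.09 0.09 0.09]
n 5 [0.004, 0.0003, 0.04] [0.0, 0.0, 0.0] end j [-0.56 -0.25  1.46  0.    1.94  0.95] j4 -0.0 0.0 j5min 1.62 step [0.01 0.03 0.09 0.   0.06 0.01]
n 5 [0.0282, 0.001, -0.0222] [-0.4, 7.59, 0.0] end j [-0.33  0.42  1.02 -0.32  2.3   1.05] j4 -0.32 0.0 j5min 1.94 step [0.07 0.14 0.11 0.08 0.09 0.04]
n 3 [-0.0209, -0.0011, -0.0268] [0.0, 0.0, 0.0] end j [-0.37  0.3   1.31 -0.3   2.14  1.07] j4 -0.32 -0.3 j5min 2.14 step [0.01 0.05 0.1  0.01 0.06 0.01]
n 3 [-0.0121, -0.0006, -0.0123] [0.3, -5.72, -0.0] end j [-0.44  0.06  1.57 -0.17  1.83  1.06] j4 -0.3 -0.17 j5min 1.83 step [0.03 0.08 0.09 0.04 0.1  0.01]
n 3 [-0.0079, -0.0004, -0.0153] [0.3, -5.72, 0.0] end j [-0.53 -0.16  1.83 -0.03  1.53  0.99] j4 -0.17 -0.03 j5min 1.53 step [0.03 0.07 0.09 0.05 0.1  0.03]
n 3 [-0.0031, -0.0002, -0.017] [0.3, -5.72, -0.0] end j [-0.64 -0.33  2.06  0.16  1.23  0.84] j4 -0.03 0.16 j5min 1.23 step [0.04 0.06 0.08 0.07 0.1  0.07]
n 3 [0.0008, 0.0, -0.0115] [0.2, -3.81, -0.0] end j [-0.72 -0.4   2.21  0.35  1.04  0.66] j4 0.16 0.35 j5min 1.04 step [0.03 0.03 0.05 0.07 0.07 0.07]
n 3 [0.0027, 0.0001, -0.01] [0.18, -3.43, 0.0] end j [-0.79 -0.41  2.31  0.59  0.88  0.43] j4 0.35 0.59 j5min 0.88 step [0.02 0.01 0.04 0.09 0.05 0.09]
```

Request:
play_rows --series '[[[-0.005,0,0.0236,-0.2,3.76,0,0],[-0.005,0,0.0236,-0.2,3.76,0,0],[-0.005,0,0.0236,-0.2,3.76,0,1],[-0.005,0,0.0236,-0.2,3.76,0,1],[-0.005,0,0.0236,-0.2,3.76,0,1],[-0.005,0,0.0236,-0.2,3.76,0,1],[-0.005,0,0.0236,-0.2,3.76,0,1],[-0.005,0,0.0236,-0.2,3.76,0,1]]]'

```text
time: 28.45
tool_pos: [0.438, -0.2055, 0.3024]
tool_rot: [0.001, 1.0, 0.028, -0.0]
contact_force: [0.3, 0.2, 0.3]
gripper_width: 0.993
grasp_force: 0.0
```

Request:
play_rows --series '[[[0.004,0.0003,0.04,0,0,0,1],[0.004,0.0003,0.04,0,0,0,1],[0.004,0.0003,0.04,0,0,0,1],[0.004,0.0003,0.04,0,0,0,1],[0.004,0.0003,0.04,0,0,0,1],[0,0,0,0,0,0,1],[0,0,0,0,0,0,1]]]'

```text
time: 29.15
tool_pos: [0.4582, -0.204, 0.502]
tool_rot: [0.001, 1.0, 0.028, 0.002]
contact_force: [0.1, -0.5, 0.1]
gripper_width: 1.0
grasp_force: 0.0
```

```bash
python3 - <<'E'
from h import log
from lev import *
s=log()
c=rows(kn(0),3.04,-38,off=-.08,n=7)
E
```

```text
29.15 j [-0.567 -0.257  1.458 -0.     1.936  0.948] p [ 0.4582 -0.204   0.502 ] q [0.001 1.    0.028 0.002] F [ 0.1 -0.5  0.1] g 1.0 0.0
n 7 [0.0204, 0.0008, -0.0162] [-0.27, 5.45, -0.03] end j [-0.33  0.42  1.02 -0.32  2.3   1.05] j4 -0.32 -0.0 j5min 1.94 step [0.05 0.1  0.08 0.06 0.06 0.03]
```

Request:
play_rows --series '[[[0.0204,0.0008,-0.0162,-0.27,5.45,0,1],[0.0204,0.0008,-0.0162,-0.27,5.45,0,1],[0.0204,0.0008,-0.0162,-0.27,5.45,0,1],[0.0204,0.0008,-0.0162,-0.27,5.45,0,1],[0.0204,0.0008,-0.0162,-0.27,5.45,0,1],[0.0204,0.0008,-0.0162,-0.27,5.45,0,1],[0.0204,0.0008,-0.0162,-0.27,5.45,0,1],[0,0,0,0,0,0,1],[0,0,0,0,0,0,1]]]'

```text
time: 30.05
tool_pos: [0.6006, -0.1981, 0.3828]
tool_rot: [0.006, 0.944, 0.027, -0.33]
contact_force: [-0.4, -0.8, -0.1]
gripper_width: 1.001
grasp_force: 0.0
```

```bash
python3 - <<'E'
from h import *
from lev import *
s=log(); rows(kn(0),3.04,-38,off=.022,n=6)
f=grab("top","/tmp/b.png")["frame"]   # is the knob's dark ball still where it was at rest?
print("knob px expected",w2px("top",kn(0),1))
E
```

```text
30.05 j [-0.333  0.428  1.027 -0.316  2.298  1.044] p [ 0.6006 -0.1981  0.3828] q [ 0.006  0.944  0.027 -0.33 ] F [-0.4 -0.8 -0.1] g 1.001 0.0
n 6 [-0.0104, -0.0006, -0.0124] [-0.05, -0.09, -0.02] end j [-0.37  0.3   1.31 -0.3   2.14  1.07] j4 -0.32 -0.3 j5min 2.14 step [0.01 0.02 0.05 0.   0.03 0.01]
knob px expected [347.25257083 169.97933276]
```

Request:
play_rows --series '[[[-0.0104,-0.0006,-0.0124,0,0,0,1],[-0.0104,-0.0006,-0.0124,0,0,0,1],[-0.0104,-0.0006,-0.0124,0,0,0,1],[-0.0104,-0.0006,-0.0124,0,0,0,1],[-0.0104,-0.0006,-0.0124,0,0,0,1],[-0.0104,-0.0006,-0.0124,0,0,0,1],[0,0,0,0,0,0,1],[0,0,0,0,0,0,1]]]'

```text
time: 30.9
tool_pos: [0.5379, -0.2021, 0.3156]
tool_rot: [0.008, 0.945, 0.026, -0.325]
contact_force: [0.4, 0.7, -0.3]
gripper_width: 0.998
grasp_force: 0.0
```

Request:
play_rows --series '[[[0,0,0,0,0,0,0],[0,0,0,0,0,0,0],[0,0,0,0,0,0,0],[0,0,0,0,0,0,0],[0,0,0,0,0,0,0],[0,0,0,0,0,0,0],[0,0,0,0,0,0,0],[0,0,0,0,0,0,0]]]'

```text
time: 31.7
tool_pos: [0.5385, -0.2011, 0.313]
tool_rot: [0.007, 0.945, 0.027, -0.327]
contact_force: [1.4, 5.0, 3.9]
gripper_width: 0.344
grasp_force: 58.9
```

```bash
python3 - <<'E'
from h import log
from lev import *
s=log(); q=s['tool_rot']; z=Ro.from_quat(np.r_[q[1:],q[0]]).as_matrix()[:,2]; r=kn(0)-s['tool_pos']
print("knob behind TCP along tool",-(r@z),"vector in tool",Ro.from_quat(np.r_[q[1:],q[0]]).inv().apply(r))
th=np.degrees(np.arctan2(z[0],-z[2])); print(th)
Q=np.r_[np.arange(0,1.01,.1),1.06,1.12,1.18,1.24,1.28,1.31]
X=[pose(kn(t),3.04,th+np.degrees(t),.022)[0] for t in Q]; print(np.c_[Q[1:],np.diff(X,axis=0)].round(4).tolist())
E
```

```text
31.7 j [-0.365  0.3    1.299 -0.301  2.145  1.063] p [ 0.5385 -0.2011  0.313 ] q [ 0.007  0.945  0.027 -0.327] F [1.4 5.  3.9] g 0.344 58.9
knob behind TCP along tool 0.01831820076391586 vector in tool [ 0.00241768  0.00067207 -0.0183182 ]
-38.12327391753187
[[0.1, -0.0133, -0.0007, -0.011], [0.2, -0.0121, -0.0006, -0.0123], [0.3, -0.0108, -0.0006, -0.0135], [0.4, -0.0094, -0.0005, -0.0145], [0.5, -0.008, -0.0004, -0.0153], [0.6, -0.0064, -0.0003, -0.0161], [0.7, -0.0048, -0.0003, -0.0166], [0.8, -0.0031, -0.0002, -0.017], [0.9, -0.0014, -0.0001, -0.0172], [1.0, 0.0004, 0.0, -0.0173], [1.06, 0.001, 0.0001, -0.0103], [1.12, 0.0017, 0.0001, -0.0102], [1.18, 0.0023, 0.0001, -0.0101], [1.24, 0.0029, 0.0002, -0.01], [1.28, 0.0022, 0.0001, -0.0065], [1.31, 0.0019, 0.0001, -0.0048]]
```

Request:
play_rows --series '[[[-0.0133,-0.0007,-0.011,0.3,-5.72,0,0],[-0.012,-0.0006,-0.0123,0.3,-5.72,0,0],[-0.011,-0.0006,-0.0135,0.3,-5.72,0,0],[-0.0094,-0.0005,-0.0145,0.3,-5.72,0,0],[-0.008,-0.0004,-0.0153,0.3,-5.72,0,0],[0,0,0,0,0,0,0]]]'

```text
time: 32.3
tool_pos: [0.482, -0.2038, 0.2446]
tool_rot: [0.001, 0.996, 0.027, -0.083]
contact_force: [-0.1, 6.0, 4.5]
gripper_width: 0.341
grasp_force: 61.0
```

```bash
cat >> lev.py <<'E'
def chk(q,off=.0183):
    from h import log
    s=log(); x,R=pose(kn(q),3.04,-38.1+np.degrees(q),off); z=R[:,2]; d=x-s['tool_pos']
    print("radius now",np.hypot(*(lambda k:(k[0],k[1]))([ (s['tool_pos']-off*Ro.from_quat(np.r_[s['tool_rot'][1:],s['tool_rot'][0]]).as_matrix()[:,2]-press(22,-90,.17))[i] for i in(0,2)])),"err",d.round(4))
E
python3 -c "from lev import *;chk(.5)"
```

```text
32.3 j [-0.497 -0.094  1.741 -0.085  1.638  1.019] p [ 0.482  -0.2038  0.2446] q [ 0.001  0.996  0.027 -0.083] F [-0.1  6.   4.5] g 0.341 61.0
radius now 0.18194543871631044 err [ 0.0031 -0.0008  0.001 ]
```

The lever is following with low forces, so I'll continue.

Request:
play_rows --series '[[[-0.0064,-0.0003,-0.016,0.3,-5.72,0,0],[-0.0048,-0.0003,-0.0166,0.3,-5.72,0,0],[-0.003,-0.0002,-0.017,0.3,-5.72,0,0],[-0.0014,-0.0001,-0.0172,0.3,-5.72,0,0],[0.0004,0,-0.0173,0.3,-5.72,0,0],[0,0,0,0,0,0,0]]]'

```text
time: 32.9
tool_pos: [0.4658, -0.2045, 0.158]
tool_rot: [-0.006, 0.986, 0.027, 0.162]
contact_force: [-11.9, 7.0, 5.6]
gripper_width: 0.339
grasp_force: 61.5
```

Request:
play_rows --series '[[[0.001,0,-0.0103,0.18,-3.43,0,0],[0.0017,0.0001,-0.0102,0.18,-3.43,0,0],[0.0023,0.0001,-0.01,0.18,-3.43,0,0],[0,0,0,0,0,0,0]]]'

```text
time: 33.3
tool_pos: [0.4707, -0.2042, 0.1273]
tool_rot: [-0.009, 0.968, 0.028, 0.248]
contact_force: [-18.8, 5.6, 3.8]
gripper_width: 0.339
grasp_force: 61.8
```

```bash
python3 -c "from lev import *;chk(1.18)"
```

```text
33.3 j [-0.752 -0.411  2.255  0.435  0.984  0.575] p [ 0.4707 -0.2042  0.1273] q [-0.009  0.968  0.028  0.248] F [-18.8   5.6   3.8] g 0.339 61.8
radius now 0.18166079885143951 err [ 0.0017 -0.0011  0.003 ]
```

Request:
play_rows --series '[[[0.001,0,-0.008,0.15,-2.9,0,0],[0.001,0,-0.006,0.1,-2,0,0],[0,0,0,0,0,0,0],[0,0,0,0,0,0,0]]]'

```text
time: 33.7
tool_pos: [0.4745, -0.2041, 0.1151]
tool_rot: [-0.01, 0.956, 0.029, 0.291]
contact_force: [-13.8, 6.5, 3.4]
gripper_width: 0.34
grasp_force: 61.7
```

```bash
python3 -c "from lev import *;chk(1.27)"
```

```text
33.7 j [-0.785 -0.417  2.304  0.554  0.918  0.459] p [ 0.4745 -0.2041  0.1151] q [-0.01   0.956  0.029  0.291] F [-13.8   6.5   3.4] g 0.34 61.7
radius now 0.18169637419190968 err [ 0.0022 -0.001   0.0001]
```

Request:
play_rows --series '[[[0.001,0,-0.004,0.07,-1.3,0,0],[0,0,0,0,0,0,0]]]'

```text
time: 33.9
tool_pos: [0.4758, -0.204, 0.1115]
tool_rot: [-0.01, 0.953, 0.029, 0.302]
contact_force: [-18.4, 7.2, 8.7]
gripper_width: 0.338
grasp_force: 62.2
```

Request:
play_rows --series '[[[0.001,0,-0.004,0.07,-1.3,0,0],[0,0,0,0,0,0,0]]]'

```text
time: 34.1
tool_pos: [0.4769, -0.204, 0.109]
tool_rot: [-0.011, 0.949, 0.03, 0.313]
contact_force: [-34.0, 11.6, 22.0]
gripper_width: 0.342
grasp_force: 64.0
```

```bash
python3 -c "from lev import *;chk(1.31)"
```

```text
34.1 j [-0.802 -0.415  2.327  0.626  0.888  0.387] p [ 0.4769 -0.204   0.109 ] q [-0.011  0.949  0.03   0.313] F [-34.   11.6  22. ] g 0.342 64.0
radius now 0.1815552249285456 err [ 0.0021 -0.001  -0.0004]
```

Request:
play_rows --series '[[[-0.002,0,-0.003,0,0,0,0],[0,0,0,0,0,0,0]]]'

```text
time: 34.3
tool_pos: [0.477, -0.204, 0.1089]
tool_rot: [-0.011, 0.948, 0.03, 0.316]
contact_force: [-26.3, 15.4, 25.7]
gripper_width: 0.342
grasp_force: 63.8
```

Request:
play_rows --series '[[[-0.001,0,-0.003,0,0,0,0],[0,0,0,0,0,0,0],[0,0,0,0,0,0,0]]]'

```text
time: 34.6
tool_pos: [0.4772, -0.2041, 0.108]
tool_rot: [-0.011, 0.948, 0.03, 0.317]
contact_force: [-26.8, 18.3, 31.0]
gripper_width: 0.343
grasp_force: 64.4
```

That is the hard stop: 31 N upward and no further motion. I'll unload and bring the lever back up the same way, turning with it.

Request:
play_rows --series '[[[0.002,0,0.006,0,0,0,0],[0,0,0,0,0,0,0]]]'

```text
time: 34.8
tool_pos: [0.4766, -0.204, 0.1099]
tool_rot: [-0.011, 0.949, 0.03, 0.314]
contact_force: [-24.6, 10.8, 16.6]
gripper_width: 0.337
grasp_force: 63.1
```

```bash
python3 - <<'E'
from lev import *
chk(1.31)
q1=1.31
Q=np.r_[q1,np.arange(1.2,-.01,-.1)]
X=[pose(kn(t),3.04,-38.1+np.degrees(t),.0183)[0] for t in Q]; print(np.c_[Q[1:],np.diff(X,axis=0)].round(4).tolist())
E
```

```text
34.8 j [-0.803 -0.418  2.328  0.626  0.889  0.386] p [ 0.4766 -0.204   0.1099] q [-0.011  0.949  0.03   0.314] F [-24.6  10.8  16.6] g 0.337 63.1
radius now 0.18165145359792098 err [ 0.0024 -0.0009 -0.0012]
[[1.2, -0.0057, -0.0003, 0.0182], [1.1, -0.0035, -0.0002, 0.017], [1.0, -0.0017, -0.0001, 0.0173], [0.9, -0.0, -0.0, 0.0174], [0.8, 0.0017, 0.0001, 0.0173], [0.7, 0.0034, 0.0002, 0.017], [0.6, 0.0051, 0.0003, 0.0166], [0.5, 0.0068, 0.0004, 0.016], [0.4, 0.0083, 0.0004, 0.0153], [0.3, 0.0098, 0.0005, 0.0144], [0.2, 0.0112, 0.0006, 0.0133], [0.1, 0.0125, 0.0007, 0.0121], [-0.0, 0.0136, 0.0007, 0.0108]]
```

Request:
play_rows --series '[[[-0.0065,-0.0003,0.0182,-0.33,6.3,0,0],[-0.004,-0.0002,0.017,-0.3,5.72,0,0],[-0.0017,-0.0001,0.0173,-0.3,5.72,0,0],[0,0,0.0174,-0.3,5.72,0,0],[0.0017,0.0001,0.0173,-0.3,5.72,0,0],[0.0034,0.0002,0.017,-0.3,5.72,0,0],[0,0,0,0,0,0,0]]]'

```text
time: 35.5
tool_pos: [0.4728, -0.2043, 0.2177]
tool_rot: [-0.002, 0.999, 0.03, 0.016]
contact_force: [-6.5, 10.3, 7.2]
gripper_width: 0.341
grasp_force: 62.0
```

Request:
play_rows --series '[[[0.0051,0.0003,0.0166,-0.3,5.72,0,0],[0.0068,0.0004,0.016,-0.3,5.72,0,0],[0.0083,0.0004,0.0153,-0.3,5.72,0,0],[0.0098,0.0005,0.0144,-0.3,5.72,0,0],[0.0112,0.0006,0.0133,-0.3,5.72,0,0],[0.0125,0.0007,0.012,-0.3,5.72,0,0],[0,0,0,0,0,0,0]]]'

```text
time: 36.2
tool_pos: [0.5263, -0.2017, 0.303]
tool_rot: [0.006, 0.959, 0.027, -0.283]
contact_force: [-3.3, 7.5, 7.6]
gripper_width: 0.342
grasp_force: 62.1
```

```bash
python3 -c "from lev import *;chk(0.1)"
```

```text
36.2 j [-0.384  0.224  1.38  -0.261  2.053  1.07 ] p [ 0.5263 -0.2017  0.303 ] q [ 0.006  0.959  0.027 -0.283] F [-3.3  7.5  7.6] g 0.342 62.1
radius now 0.18203741781030092 err [ 0.0006 -0.0007 -0.0024]
```

Last bit up, then open and withdraw along the tool axis.

Request:
play_rows --series '[[[0.012,0.0007,0.0095,-0.25,4.8,0,0],[0,0,0,0,0,0,0],[0,0,0,0,0,0,1],[0,0,0,0,0,0,1],[0,0,0,0,0,0,1],[0,0,0,0,0,0,1],[0,0,0,0,0,0,1],[0.01,0.0005,0.0127,0,0,0,1],[0.02,0.001,0.0254,0,0,0,1],[0.028,0.0015,0.036,0,0,0,1]]]'

```text
time: 37.2
tool_pos: [0.5934, -0.1992, 0.3839]
tool_rot: [0.007, 0.947, 0.026, -0.321]
contact_force: [1.1, -1.1, 0.3]
gripper_width: 0.999
grasp_force: 0.0
```

Request:
play_rows --series '[[[0.01,0,0.04,0,0,0,1],[0,0,0.04,0,0,0,1],[0,0,0,0,0,0,1],[0,0,0,0,0,0,1]]]'

```text
time: 37.6
tool_pos: [0.6041, -0.1993, 0.4663]
tool_rot: [0.008, 0.948, 0.026, -0.317]
contact_force: [1.2, -0.1, -0.1]
gripper_width: 0.999
grasp_force: 0.0
```

```bash
python3 - <<'E'
from h import *
from lev import *
log()
a=grab("scene","/tmp/a2.png")["frame"]; 
# knob rest check: dark blob in the scene view near its expected pixel
for q in(0,.1,.2):
    print(q,w2px("scene",kn(q),1))
e=w2px("scene",kn(0),1).astype(int); g=cv2.cvtColor(a,6)[e[1]-20:e[1]+20,e[0]-20:e[0]+20]
n,l,st,c=cv2.connectedComponentsWithStats((g<45).astype(np.uint8)); print([(st[i,4],(c[i]+e-20).round(1)) for i in range(1,n) if st[i,4]>15])
E
```

```text
37.6 j [-0.335  0.43   0.881 -0.347  2.409  0.99 ] p [ 0.6041 -0.1993  0.4663] q [ 0.008  0.948  0.026 -0.317] F [ 1.2 -0.1 -0.1] g 0.999 0.0
0 [170.93173818 193.08466831]
0.1 [171.51263075 191.38896875]
0.2 [172.1509398  190.32744959]
[(np.int32(88), array([162.7, 176.8])), (np.int32(25), array([151.3, 184.3])), (np.int32(69), array([170.8, 194. ]))]
```

```bash
python3 - <<'E'
from h import *
old=cv2.imread("pics/g7.png")[:,400:]; b=grab("top","/tmp/b3.png")["frame"]
new=cv2.resize(b[130:195,270:320],(400,520),interpolation=2)
T=old[420:515,200:370]   # wheels and axle
r=cv2.matchTemplate(new,T,cv2.TM_CCOEFF_NORMED); _,m,_,p=cv2.minMaxLoc(r); print("wagon wheels match",m,"shift px(8x)",p[0]-200,p[1]-420)
o=cv2.imread("pics/g7.png")[:,:400]; a=cv2.imread("/tmp/a2.png")
a=cv2.resize(manip.grab_frame("scene")["frame"][180:310,160:260],(400,520),interpolation=2)
T=o[30:85,15:75]; r=cv2.matchTemplate(a,T,cv2.TM_CCOEFF_NORMED); _,m,_,p=cv2.minMaxLoc(r); print("knob match",m,"shift px(4x)",p[0]-15,p[1]-30)
E
```

```text
wagon wheels match 0.47116127610206604 shift px(8x) -200 -107
knob match 0.9251129627227783 shift px(4x) 1 0
```

The knob is exactly at rest. The arm hides the wagon in the top view, so I'll move aside and check it.

Request:
play_rows --series '[[[-0.01,0.04,0.01,0,0,0,1],[-0.01,0.04,0.01,0,0,0,1],[-0.01,0.04,0,0,0,0,1],[-0.01,0.04,0,0,0,0,1],[-0.01,0.04,0,0,0,0,1],[-0.01,0.04,0,0,0,0,1],[-0.01,0.04,0,0,0,0,1],[-0.01,0.04,0,0,0,0,1],[0,0.04,0,0,0,0,1],[0,0,0,0,0,0,1]]]'

```text
time: 38.75
tool_pos: [0.523, 0.1643, 0.483]
tool_rot: [0.008, 0.947, 0.029, -0.32]
contact_force: [-0.7, -0.6, -0.1]
gripper_width: 0.996
grasp_force: 0.0
```

```bash
python3 - <<'E'
from h import *
log()
old=cv2.imread("pics/g7.png"); b=grab("top","/tmp/b3.png")["frame"]
new=cv2.resize(b[130:195,270:320],(400,520),interpolation=2)
T=old[420:515,600:770]
r=cv2.matchTemplate(new,T,cv2.TM_CCOEFF_NORMED); _,m,_,p=cv2.minMaxLoc(r); print("wheels match",m,"shift px(8x)",p[0]-200,p[1]-420)
E
```

```text
38.75 j [0.142 0.224 1.108 0.083 2.458 1.697] p [0.523  0.1643 0.483 ] q [ 0.008  0.947  0.029 -0.32 ] F [-0.7 -0.6 -0.1] g 0.996 0.0
wheels match 0.8911120891571045 shift px(8x) 0 0
```

The wagon hasn't moved and the lever is at rest, so I'm handing in the job.

```bash
python3 -c "
from plant import manip
print(manip.job_done())"
```

```text
the job is handed in; nothing more can be done
None
```

I handed in the job at 38.75 s: the wagon lies wheels up against the column, I swung the lever down to its hard stop and back to rest, and I moved no bystander; the weight is hidden under the press head, so flush is inferred from the stop, and no verdict was returned.

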